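# Show a resin sample over the light panel

## Task

Set the light panel's dimmer lever upright, to the middle of its swing, and let go of it. Then lift the resin sample plate out of its stand, gripping it by the clear part with your fingers off the frosted end (the end with the small corner notch), and hold it about 10 cm above the panel with the middle of the frosted end over the panel's centre, tipped about 45 degrees so that the label side looks up. Finish while still holding it there, and leave the jar, cup and wood offcut alone.

Things in the scene. Friction and masses are not known exactly. Their poses are not given: they have to be found in the camera images.
- plate_centre (a point): Centre of the loose resin sample plate, 110 x 8 x 64 mm (x, y, z), 50 to 100 g, standing on a long edge in the slot of a low wooden stand. x points to its frosted end, z to its upper edge, y out of its label face, which may look any way at the start. Clear amber resin from x = -55 to 20 mm, then frosted. The centre starts 40 mm above the bench, the upper edge at 72 mm.
- plate_frosted (a point): Middle of the frosted end (whitish resin, the last 35 mm, with a blank paper label on its +y face): 37.5 mm from plate_centre along x; same axes. A 14 mm square notch is cut from the upper corner of this end: facing the label, notched edge up, the notch is at the top left.
- stand: Fixed wooden stand, 120 x 50 mm, 20 mm high; origin at its underside. Its slot along x (10 mm wide, 12 mm deep) hides the lowest 12 mm of the plate; 52 mm of the plate stand free.
- panel_centre (a point): Centre of the top face of the light panel, a fixed flat square white-faced panel 150 x 150 mm, 14 mm high. Panel axes: z up, x is the direction in which the dimmer lever swings as its value grows. A grey control box (120 mm along x, 46 mm along y, 45 mm high) stands at its -y side and carries the lever.
- dimmer_hinge (a point): Pivot of the dimmer lever, in the middle of the top of the control box, 45 mm above the bench; it turns about the panel's y axis; same axes as the panel.
- dimmer_knob (a point): Centre of the round black knob (22 mm across) at the end of the dimmer lever, a thin steel rod; 70 mm from the hinge. Its axes turn with the lever.
- dimmer (a joint): Angle of the dimmer lever in rad: 0 leans 45 degrees to the panel's -x side, 0.785 is upright, 1.571 leans 45 degrees to +x. It stays where it is left; about 1 to 2 N at the knob moves it.
- jar: Bystander: closed jar, 52 mm across, 70 mm high, loose; origin at its underside.
- cup: Bystander: white mixing cup, 66 mm across, 80 mm high, loose; origin at its underside.
- offcut: Bystander: dark wood offcut, 45 x 80 x 30 mm, loose; origin at its underside.
Mind the look-alikes: they are no part of the job. There is more than one size of the part that bears plate_centre; the job needs the middle-sized.

How it is judged:
By the outcome, as a careful person would: the job done as asked, in the order asked, and still so for the second after the job is handed in, while the arm keeps its last pose, push and grip.
It also fails if it takes over 48 s, if anything falls off the work surface, if the arm or the gripper's body presses on something with over 40 N, if the wrist force passes 120 N, or if a joint passes its speed limit or range.

## Robot

A 6-joint arm with a two-finger parallel gripper is mounted at the origin on the work surface. World frame = base frame: x ahead of the robot, y to its left, z up, the work surface at z = 0. Lengths are in m, angles in rad, forces in N, time in s.
With the tool pointing down it reaches from about 0.325 to 0.9 m from the base axis. Payload 6.1 kg.
Tool frame: the origin (TCP) lies at the very end of the fingers, on their centre line; the grasp point (between the pads) lies 19 mm behind it; z points along the fingers, y is the direction in which the jaws open and shut (so a half turn about z gives the same grasp; the last joint's range is limited). The gripper opens to 85 mm and grips with 20 to 120 N. Pads are 22 mm wide; open, the fingers measure 114 mm over their backs; the gripper's body (76 mm by 85 mm) begins 54 mm behind the grasp point. The pads swing forward as they close: fully open they stand 13 mm farther back than shut.
Start: joints at [-1.323, 0.22, 1.526, -0, 1.395, -0.126], TCP at [0.228, -0.582, 0.231] pointing down, gripper open.
Joint ranges: [-2.98, 2.98], [-0.91, 2.08], [0.09, 2.57], [-1.24, 4.39], [0.2, 2.65], [-2.68, 2.68]. Speed limits (rad/s): [2.57, 2.57, 3.01, 3.14, 3.14, 3.14].

## Interface

Orientations are given as a unit quaternion [x, y, z, w].
In Python, from workcell import ctrl gives the robot as it stands.
- The arm moves only by the tool play_rows, never from a script. Its argument "rows" is one flat list of numbers, 4 for each row, row after row: the shift along the tool's x, y, z in m, then the turn about the tool's z in degrees. A call has 1 to 12 rows; each row shifts and turns the commanded pose from where the row before left it, along the tool's axes as they then stand; what a row does not reach is not made up. A row lasts 1/10 s, in which the tool goes at most 50 mm and 8.59 degrees, less where a joint would pass 70% of its speed; a pose out of reach is approached as far as the arm can. A call is refused whole if a number of a shift passes 0.05 or a number of a turn 8.59, either way. A call with a gripper value outside its range is refused whole. "fingers" is the opening in per cent of the stroke, from 0 (shut) to 100 (fully open), set as the call begins (left out, the last holds). The fingers move at their own pace and stop on an object; "force" is the grip in N (left out, the last holds). Time passes only in rows, so rows that do not move let the fingers close. It gives the time, the measured TCP pose, the force and the opening at its end, in the units of the state.
- ctrl.get_obs(): the state, without advancing time (a new reading comes with each control period).
- ctrl.snapshot(name): name is "side" or "top"; returns the picture (384x512x3 uint8, blue, green, red); there is no depth.
- ctrl.calibration(name): a dict with "K" (3x3 intrinsics, pixels), "eye" and "rotation" of the camera in the world. Camera axes: x right, y up, looking along -z (the intrinsics and any distortion apply to the point x, -y, -z); pixel columns grow to the right and rows downward; lengths in m; the calibration is good to about 2 mm. A picture is of the moment at which its call begins. calibration takes no time and is no camera call.
- ctrl.finish_job(): hands the job in, once; it reports no verdict.
The state is a dict: "time_s": time; "qpos": joint angles; "dq": joint speeds; "joint_torque": joint torques, N m; "tcp_pos": TCP position; "eef_rot": TCP orientation; "contact_force": force on the tool from outside, world axes, zero at the start; "moment": the same for the moment, N m; "gripper_width": finger opening in m.
Only numpy, scipy, OpenCV 4.12 (cv2) and the standard library are available. Lean on these libraries where they do the work, as an engineer would, in place of code of your own. Each camera call takes 0.05 s, during which the arm holds its last target.

## Working session

There is one attempt and no reset: what is moved stays moved. The work goes in short steps, Python scripts to look and compute and a tool call to move; the robot and the scene stay as the last step left them, time stands still between calls to the robot, and variables do not carry over. Pictures are saved under pics/ and viewed, and the job is handed in when it is done.

Besides the shell and the picture viewer there is one more tool, called after ">>>" by a JSON object that holds its "op" and its "data". play_rows: Moves the arm, as the interface text tells. Its arguments: {"type":"object","properties":{"rows":{"type":"array","items":{"type":"number"}},"fingers":{"type":"number"},"force":{"type":"number"}},"required":["rows"]}

```bash
ls; mkdir -p pics; python3 - <<'E'
from workcell import ctrl
import cv2
for n in ("side","top"):
    im=ctrl.snapshot(n); cv2.imwrite(f"pics/{n}0.png",im)
    c=ctrl.calibration(n); print(n,c)
print(ctrl.get_obs())
E
```

```text
pics
side {'K': array([[412.9883289 ,   0.        , 255.95841804],
       [  0.        , 412.9883289 , 193.30120408],
       [  0.        ,   0.        ,   1.        ]]), 'eye': array([0.22203566, 0.55016842, 0.62132423]), 'rotation': array([-0.11354371,  0.36727821,  0.87775978, -0.28592362])}
top {'K': array([[455.39850651,   0.        , 253.18080024],
       [  0.        , 455.39850651, 188.59651063],
       [  0.        ,   0.        ,   1.        ]]), 'eye': array([0.39662836, 0.08062115, 0.96560823]), 'rotation': array([ 0.05733529, -0.06675611, -0.70038811,  0.70831687])}
{'time_s': 0.1, 'qpos': array([-1.32310281e+00,  2.21196626e-01,  1.52751365e+00,  4.66007615e-06,
        1.39472157e+00, -1.26081960e-01]), 'dq': array([ 0.00051388, -0.00113413, -0.00166937, -0.00055381, -0.00175101,
       -0.00066583]), 'joint_torque': array([ 2.36331187e-03, -4.98242497e+01, -3.90546584e+01, -1.15852813e-04,
        5.56968822e-03, -1.92207530e-06]), 'tcp_pos': array([ 0.22807739, -0.58129421,  0.2302691 ]), 'eef_rot': array([ 9.82586917e-01,  1.85801251e-01, -5.35928722e-05, -9.18035370e-04]), 'contact_force': array([ 0.1938396 , -0.38613345,  0.53930183]), 'moment': array([ 0.04008224,  0.00911094, -0.03129411]), 'gripper_width': 0.08545633063834775}
```

View pics/side0.png

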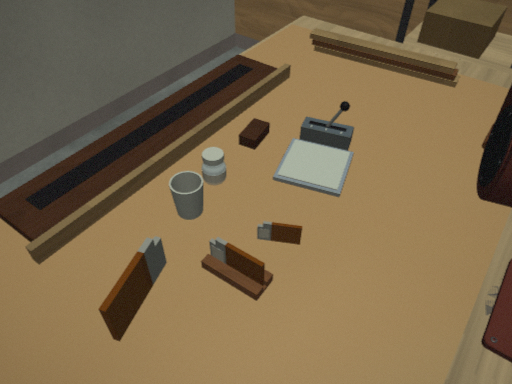

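View pics/top0.png

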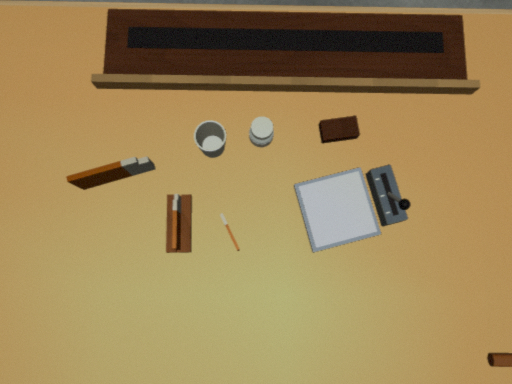

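Side view: the plate in the stand is at about (238,262), frosted end left; the panel is at about (315,165) and the knob at (345,106). Top view: stand (179,223), panel (337,209), knob (404,204). Next I'll zoom in.

```bash
cat > h.py <<'E'
import numpy as np, cv2
from scipy.spatial.transform import Rotation as R
from scipy.optimize import least_squares
from workcell import ctrl
C={n:ctrl.calibration(n) for n in("side","top")}
def proj(n,P):
    c=C[n]; p=R.from_quat(c["rotation"]).inv().apply(np.atleast_2d(P)-c["eye"])
    p=p*[1,-1,-1]; q=p@c["K"].T; return q[:,:2]/q[:,2:]
def ray(n,uv):
    c=C[n]; d=np.linalg.inv(c["K"])@[uv[0],uv[1],1]; d=d*[1,-1,-1]
    return c["eye"],R.from_quat(c["rotation"]).apply(d)
def onz(n,uv,z):
    e,d=ray(n,uv); return e+d*(z-e[2])/d[2]
def tri(us,ut):
    f=lambda P:np.r_[proj("side",P)[0]-us,proj("top",P)[0]-ut]
    s=least_squares(f,[.5,0,.03]); return s.x,np.abs(s.fun).max()
def crop(img,out,x0,y0,w,h,s):
    im=cv2.imread(img)[y0:y0+h,x0:x0+w]; cv2.imwrite(out,cv2.resize(im,None,fx=s,fy=s,interpolation=cv2.INTER_CUBIC))
E
python3 - <<'E'
from h import *
crop("pics/side0.png","pics/s_st.png",190,220,100,75,8)
crop("pics/top0.png","pics/t_st.png",130,180,100,75,8)
crop("pics/side0.png","pics/s_pn.png",265,90,100,100,6)
crop("pics/top0.png","pics/t_pn.png",285,155,133,100,6)
for n,uv in(("top",(404,204)),("top",(337,209)),("top",(179,223)),("side",(315,165)),("side",(238,270))): print(n,uv,onz(n,uv,.02))
E
```

```text
top (404, 204) [ 0.53562833 -0.2492284   0.02      ]
top (337, 209) [ 0.52333076 -0.10747386  0.02      ]
top (179, 223) [0.49012311 0.22212456 0.02      ]
side (315, 165) [ 0.51810535 -0.09535132  0.02      ]
side (238, 270) [0.48570705 0.22738095 0.02      ]
```

View pics/s_st.png

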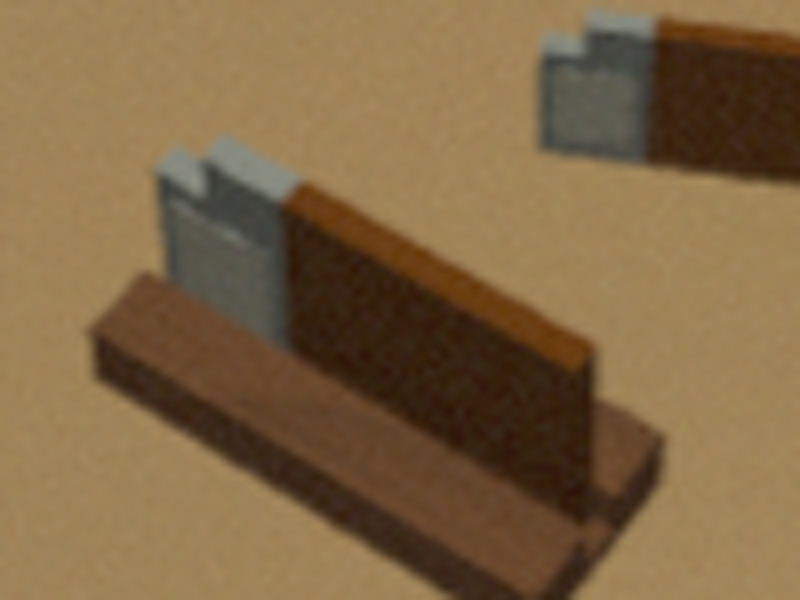

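View pics/t_st.png

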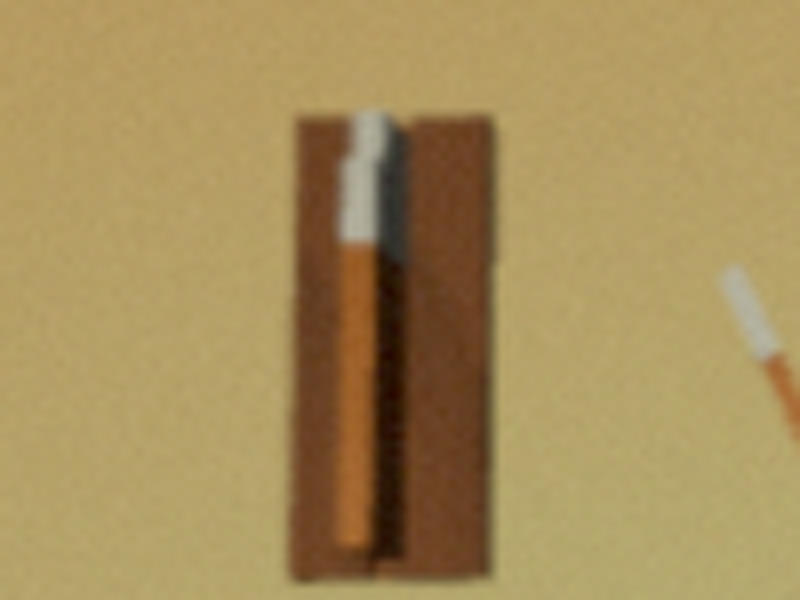

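View pics/s_pn.png

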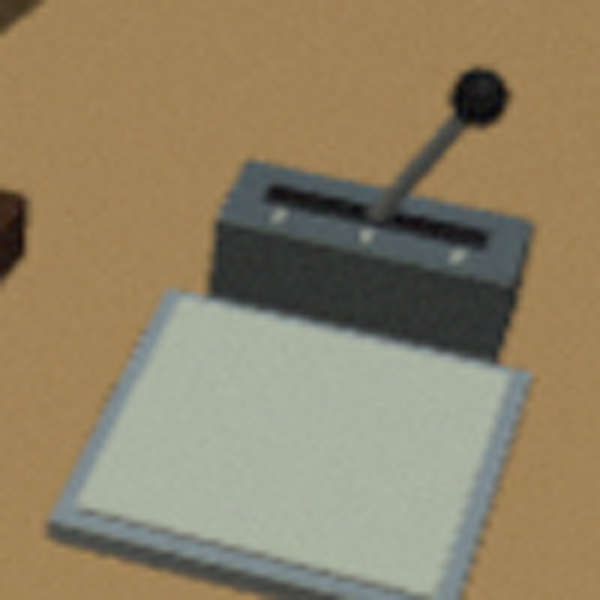

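View pics/t_pn.png

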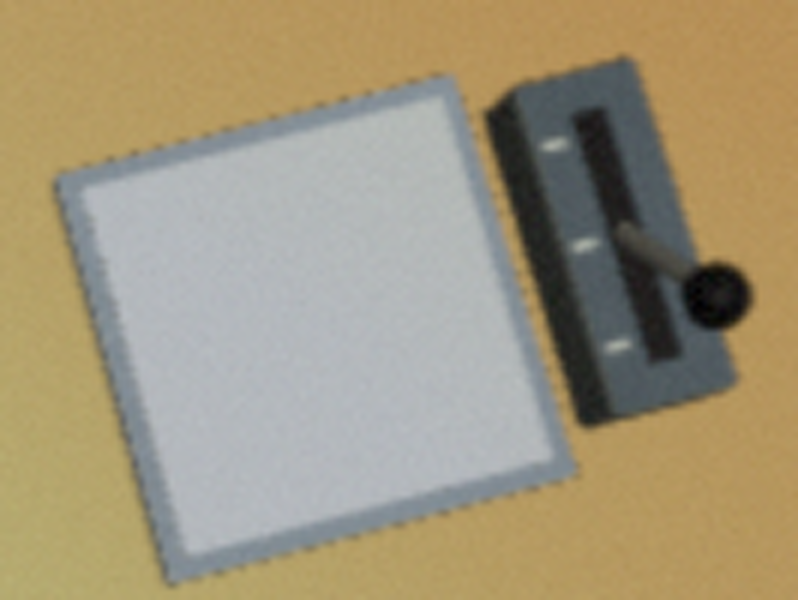

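```bash
cat > m.py <<'E'
from h import *
def fp(p,o,s): return np.array([o[0]+(p[0]+.5)/s-.5,o[1]+(p[1]+.5)/s-.5])
S1=lambda *p:fp(p,(190,220),8); T1=lambda *p:fp(p,(130,180),8)
S2=lambda *p:fp(p,(265,90),6); T2=lambda *p:fp(p,(285,155),6)
def fit(local,obs,x0,free_z=True):
    # obs list of (cam, idx, uv)
    def f(x):
        P=R.from_euler("z",x[3]).apply(local)+x[:3]
        return np.concatenate([proj(c,P[i])[0]-uv for c,i,uv in obs])
    s=least_squares(f,x0); print("pose",s.x.round(4),"res",s.fun.reshape(-1,2).round(2).tolist()); return s.x
print("panel")
L=np.array([[-.075,-.075,0],[-.075,.075,0],[.075,.075,0],[.075,-.075,0]])
obs=[("top",0,T2(447,77)),("top",1,T2(57,177)),("top",2,T2(170,582)),("top",3,T2(577,470)),
 ("side",0,S2(172,292)),("side",3,S2(530,375)),("side",1,S2(50,525))]
pan=fit(L,obs,[.52,-.1,.014,-2])
print("box")
L=np.array([[-.06,.023,0],[-.06,-.023,0],[.06,-.023,0],[.06,.023,0]])
obs=[("top",0,T2(515,87)),("top",1,T2(630,58)),("top",2,T2(737,380)),("top",3,T2(608,415)),
 ("side",1,S2(250,162)),("side",2,S2(533,228)),("side",3,S2(515,287)),("side",0,S2(218,225))]
box=fit(L,obs,[.52,-.2,.045,-2])
k,e=tri(S2(480,97),T2(718,295)); print("knob",k,e, "rel box", R.from_euler("z",-box[3]).apply(k-box[:3]), np.linalg.norm(k-box[:3]))
print("plate")
L=np.array([[.041,.004,.032],[.041,-.004,.032],[-.055,.004,.032],[-.055,-.004,.032],[.02,.004,.032],[.02,-.004,.032]])
obs=[("top",0,T1(345,157)),("top",1,T1(380,157)),("top",2,T1(340,547)),("top",3,T1(372,547)),("top",4,T1(342,243)),("top",5,T1(378,243)),
 ("side",1,S1(222,137)),("side",0,S1(207,155)),("side",2,S1(580,368)),("side",3,S1(596,348)),("side",4,S1(284,208)),("side",5,S1(302,185))]
pl=fit(L,obs,[.48,.22,.04,0])
E
python3 m.py
```

```text
panel
pose [ 5.4600e-01 -1.2380e-01  1.6000e-03 -1.8465e+00] res [[-59.26, 55.89], [23.91, -26.6], [71.76, -74.92], [-12.56, 10.45], [15.45, 53.37], [3.08, 11.59], [-8.46, -20.97]]
box
pose [ 0.5555 -0.2138  0.0354 -2.8508] res [[19.69, -5.79], [-20.13, 4.9], [-19.34, 6.1], [23.19, -5.88], [-5.93, 11.76], [-3.25, 11.2], [3.09, -9.61], [4.16, -9.11]]
knob [ 0.52359016 -0.21917961  0.10730097] 0.19567399174553657 rel box [ 0.03209748 -0.00398073  0.07186327] 0.07880624795644975
plate
pose [0.4916 0.2238 0.0389 0.027 ] res [[-0.03, -0.13], [-0.36, -0.19], [-0.09, -0.1], [0.03, -0.17], [0.2, -0.36], [-0.24, -0.42], [0.61, -0.09], [-0.43, 0.67], [-0.0, 0.78], [0.74, -0.1], [-0.2, -0.35], [0.43, -0.57]]
```

```bash
python3 - <<'E'
s=open('m.py').read()
a,b=s.split('print("panel")'); b,c=b.split('print("plate")')
new='''print("panel")
L=np.array([[-.075,-.075,0],[-.075,.075,0],[.075,.075,0],[.075,-.075,0]])
obs=[("top",3,T2(447,77)),("top",2,T2(57,177)),("top",1,T2(170,582)),("top",0,T2(577,470)),
 ("side",3,S2(172,292)),("side",0,S2(530,375)),("side",2,S2(50,525))]
pan=fit(L,obs,[.52,-.1,.014,.3])
print("box")
L=np.array([[-.06,.023,0],[-.06,-.023,0],[.06,-.023,0],[.06,.023,0]])
obs=[("top",3,T2(515,87)),("top",2,T2(630,58)),("top",1,T2(737,380)),("top",0,T2(608,415)),
 ("side",2,S2(250,162)),("side",1,S2(533,228)),("side",0,S2(515,287)),("side",3,S2(218,225))]
box=fit(L,obs,[.52,-.2,.045,.3])
k,e=tri(S2(480,97),T2(718,295)); r=R.from_euler("z",-box[3]).apply(k-box[:3]); print("knob",k,e, "rel box", r, np.linalg.norm(r))
'''
open('m.py','w').write(a+new+'print("plate")'+c)
E
python3 m.py
```

```text
panel
pose [ 0.526  -0.1097  0.0077  0.2714] res [[0.9, -1.0], [-0.73, -0.23], [0.03, 0.49], [0.38, 0.65], [-0.86, 0.16], [0.63, 0.33], [-0.17, 0.21]]
box
pose [ 0.554  -0.2107  0.0407  0.2603] res [[-1.03, -0.34], [0.78, -0.76], [0.38, 0.95], [0.5, 0.64], [-0.62, 0.04], [0.62, -0.26], [-0.33, 0.81], [-0.63, -0.21]]
knob [ 0.52359016 -0.21917961  0.10730097] 0.19567399174553657 rel box [-0.03155053 -0.00042301  0.06655316] 0.07365417453876158
plate
pose [0.4916 0.2238 0.0389 0.027 ] res [[-0.03, -0.13], [-0.36, -0.19], [-0.09, -0.1], [0.03, -0.17], [0.2, -0.36], [-0.24, -0.42], [0.61, -0.09], [-0.43, 0.67], [-0.0, 0.78], [0.74, -0.1], [-0.2, -0.35], [0.43, -0.57]]
```

```bash
cat >> m.py <<'E'
print("--fixed heights")
def fit2(local,obs,z,x0):
    def f(x):
        P=R.from_euler("z",x[2]).apply(local)+[x[0],x[1],z]
        return np.concatenate([proj(c,P[i])[0]-uv for c,i,uv in obs])
    s=least_squares(f,x0); print(s.x.round(4),"rms",np.sqrt((s.fun**2).mean()).round(2)); return s.x
Lp=np.array([[-.075,-.075,0],[-.075,.075,0],[.075,.075,0],[.075,-.075,0]])
op=[("top",3,T2(447,77)),("top",2,T2(57,177)),("top",1,T2(170,582)),("top",0,T2(577,470)),
 ("side",3,S2(172,292)),("side",0,S2(530,375)),("side",2,S2(50,525))]
Lb=np.array([[-.06,.023,0],[-.06,-.023,0],[.06,-.023,0],[.06,.023,0]])
ob=[("top",3,T2(515,87)),("top",2,T2(630,58)),("top",1,T2(737,380)),("top",0,T2(608,415)),
 ("side",2,S2(250,162)),("side",1,S2(533,228)),("side",0,S2(515,287)),("side",3,S2(218,225))]
for cs in (("top","side"),("top",),("side",)):
    print(cs); fit2(Lp,[o for o in op if o[0] in cs],.014,[.52,-.1,.27]); b=fit2(Lb,[o for o in ob if o[0] in cs],.045,[.55,-.2,.27]); fit2(L,[o for o in obs if o[0] in cs],.04,[.49,.22,0])
    # knob given lever model, angle
    kc=[("side",S2(480,97)),("top",T2(718,295))]
    def g(t):
        P=np.r_[b[:2],.045]+R.from_euler("z",b[2]).apply([.07*np.sin(t[0]),0,.07*np.cos(t[0])])
        return np.concatenate([proj(c,P)[0]-uv for c,uv in kc if c in cs])
    s=least_squares(g,[-.4]); print("lever tilt",s.x,s.fun)
E
python3 m.py | sed -n '/--/,$p'
cat > w.py <<'E'
# usage: w.py  x y z headingdeg(tool x) -> tool-frame shift from present pose
import sys; from h import *
o=ctrl.get_obs(); r=R.from_quat(o["eef_rot"]); M=r.as_matrix()
print("t",round(o["time_s"],2),"tcp",o["tcp_pos"].round(4),"xhead",np.degrees(np.arctan2(M[1,0],M[0,0])).round(2),"toolz",M[:,2].round(4),"q",o["qpos"].round(3),"F",o["contact_force"].round(1),"w",round(o["gripper_width"],4))
if len(sys.argv)>3:
    d=np.array(list(map(float,sys.argv[1:4])))-o["tcp_pos"]; print("shift tool",r.inv().apply(d).round(4))
E
python3 w.py 0.523 -0.2192 0.17
```

```text
--fixed heights
('top', 'side')
[ 0.5247 -0.1073  0.2741] rms 0.93
[ 0.5529 -0.2084  0.2598] rms 0.8
[0.4913 0.224  0.0266] rms 0.42
lever tilt [-0.45694514] [-0.14340408  0.47633749 -1.43050124  0.04863996]
('top',)
[ 0.5252 -0.1081  0.2727] rms 0.84
[ 0.5535 -0.209   0.2579] rms 0.78
[0.491  0.2234 0.0245] rms 0.15
lever tilt [-0.46868071] [-1.1169609   0.13920152]
('side',)
[ 0.5229 -0.104   0.2731] rms 0.63
[ 0.5514 -0.206   0.2656] rms 0.57
[0.4914 0.2245 0.0287] rms 0.48
lever tilt [-0.43674359] [-0.5301518   0.80042086]
t 0.1 tcp [ 0.2281 -0.5813  0.2303] xhead 21.42 toolz [-4.0e-04  1.8e-03 -1.0e+00] q [-1.323  0.221  1.528  0.     1.395 -0.126] F [ 0.2 -0.4  0.5] w 0.0855
shift tool [ 0.4068 -0.2293  0.0608]
```

>>> {"op": "play_rows", "data": {"rows": [0.0407,-0.0229,0,0,0.0407,-0.0229,0,0,0.0407,-0.0229,0,0,0.0407,-0.0229,0,0,0.0407,-0.0229,0,0,0.0407,-0.0229,0,0,0.0407,-0.0229,0,0,0.0407,-0.0229,0,0,0.0407,-0.0229,0,0,0.0407,-0.0229,0,0,0,0,0,-8.4,0,0,0,-8.4], "fingers": 60, "force": 20}}

```text
time_s: 1.3
tcp_pos: [0.5241, -0.2181, 0.2307]
eef_rot: [0.943, 0.332, -0.0, -0.0]
contact_force: [0.3, 0.6, -0.3]
gripper_width: 0.0513
```

>>> {"op": "play_rows", "data": {"rows": [0,0,0,-8.4,0,0,0,-8.4,0,0,0,-8.4,0,0,0,-8.4,0,0,0,-8.4,0,0,0,-8.4,0,0,0,-8.4,0,0,0,-8.4]}}

```text
time_s: 2.1
tcp_pos: [0.5232, -0.2199, 0.2307]
eef_rot: [0.603, 0.797, -0.0, -0.001]
contact_force: [-0.9, 0.1, -0.4]
gripper_width: 0.0515
```

```bash
python3 w.py 0.523 -0.2175 0.095
```

```text
t 2.1 tcp [ 0.5232 -0.2199  0.2307] xhead 105.76 toolz [-9.e-04  6.e-04 -1.e+00] q [-0.537  0.085  1.679  0.     1.379 -0.812] F [-0.9  0.1 -0.4] w 0.0515
shift tool [0.0022 0.0006 0.1357]
```

>>> {"op": "play_rows", "data": {"rows": [0.001,0,0.035,0,0.001,0,0.035,0,0,0,0.035,0.5,0,0,0.035,0,0,0,0,0]}}

```text
time_s: 2.6
tcp_pos: [0.5187, -0.2156, 0.0854]
eef_rot: [0.609, 0.793, -0.001, -0.006]
contact_force: [-1.0, 0.7, -0.6]
gripper_width: 0.0513
```

```bash
python3 w.py 0.553 -0.2092 0.096; python3 - <<'E'
from h import *
for n in("side","top"):
    cv2.imwrite(f"pics/{n}1.png",ctrl.snapshot(n))
crop("pics/side1.png","pics/s1.png",265,60,133,100,6)
crop("pics/top1.png","pics/t1.png",330,130,133,100,6)
E
```

```text
t 2.6 tcp [ 0.5187 -0.2156  0.0854] xhead 104.91 toolz [-0.0098  0.0058 -0.9999] q [-0.534  0.23   1.806 -0.     1.117 -0.795] F [-1.   0.7 -0.6] w 0.0513
shift tool [-0.0025  0.0347 -0.0109]
```

View pics/s1.png

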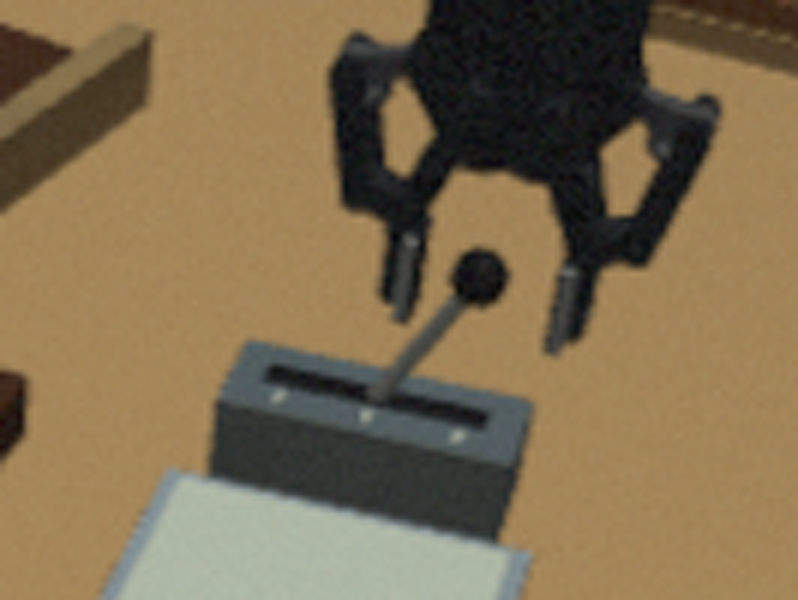

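View pics/t1.png

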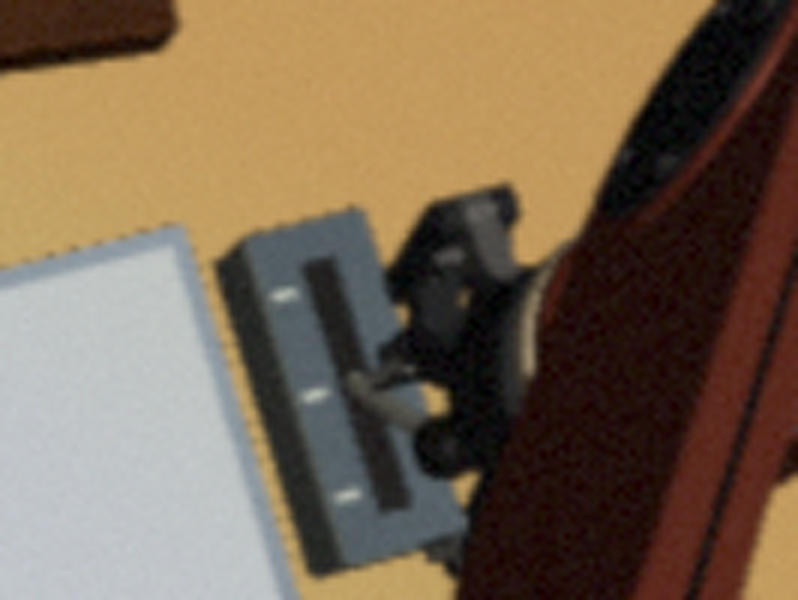

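>>> {"op": "play_rows", "data": {"rows": [-0.0005,0.006,-0.002,0,-0.0005,0.006,-0.002,0,-0.0005,0.006,-0.002,0,-0.0005,0.006,-0.002,0,-0.0005,0.006,-0.002,0,0,0.0045,-0.001,0,0,0,0,0]}}

```text
time_s: 3.4
tcp_pos: [0.5579, -0.2115, 0.1026]
eef_rot: [0.609, 0.793, 0.0, 0.001]
contact_force: [0.0, 0.8, 0.3]
gripper_width: 0.0514
```

```bash
python3 w.py 0.553 -0.2092 0.096
```

```text
t 3.4 tcp [ 0.5579 -0.2115  0.1026] xhead 104.94 toolz [ 1.2e-03 -2.0e-04 -1.0e+00] q [-0.495  0.276  1.714  0.     1.151 -0.756] F [0.  0.8 0.3] w 0.0514
shift tool [ 0.0035 -0.0042  0.0066]
```

>>> {"op": "play_rows", "data": {"rows": [0.003,-0.0042,0.0066,0,0,0,0,0,0,0,0,0]}}

```text
time_s: 3.7
tcp_pos: [0.5514, -0.2094, 0.0948]
eef_rot: [0.609, 0.793, -0.0, -0.001]
contact_force: [0.4, 0.3, 0.9]
gripper_width: 0.0511
```

```bash
python3 w.py 0.553 -0.2092 0.096
```

```text
t 3.7 tcp [ 0.5514 -0.2094  0.0948] xhead 104.91 toolz [-1.2e-03  9.0e-04 -1.0e+00] q [-0.497  0.272  1.735  0.     1.136 -0.757] F [0.4 0.3 0.9] w 0.0511
shift tool [-0.0002  0.0016 -0.0012]
```

>>> {"op": "play_rows", "data": {"rows": [0,0.001,0,0,0,0,0,0,0,0,0,0,0,0,0,0,0,0,0,0], "fingers": 15, "force": 20}}

```text
time_s: 4.2
tcp_pos: [0.5531, -0.2097, 0.096]
eef_rot: [0.609, 0.793, -0.0, 0.0]
contact_force: [-1.9, 0.1, 2.4]
gripper_width: 0.0207
```

```bash
python3 w.py 0.553 -0.2092 0.096;  python3 - <<'E'
from h import *
for n in("side","top"):
    cv2.imwrite(f"pics/{n}2.png",ctrl.snapshot(n))
crop("pics/side2.png","pics/s2.png",265,60,133,100,6)
crop("pics/top2.png","pics/t2.png",330,130,133,100,6)
E
```

```text
t 4.2 tcp [ 0.5531 -0.2097  0.096 ] xhead 104.91 toolz [ 2.e-04 -2.e-04 -1.e+00] q [-0.496  0.273  1.731 -0.     1.137 -0.756] F [-1.9  0.1  2.4] w 0.0207
shift tool [ 0.0005  0.     -0.    ]
```

View pics/s2.png

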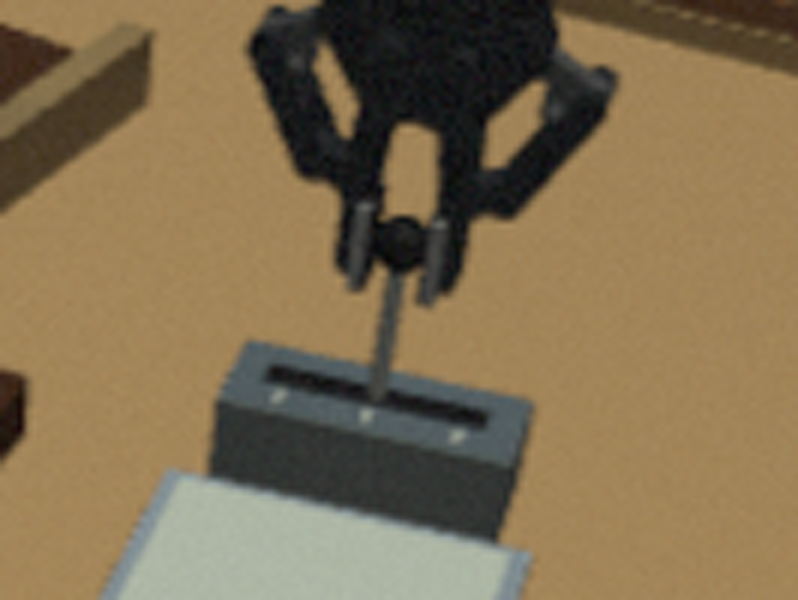

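>>> {"op": "play_rows", "data": {"rows": [0,0,0,0,0,0,0,0,0,0,0,0,0,0,-0.02,0,0,0,-0.04,0,0,0,-0.045,0,0,0,-0.045,0], "fingers": 60}}

```text
time_s: 5.0
tcp_pos: [0.5527, -0.2092, 0.2468]
eef_rot: [0.609, 0.793, 0.0, -0.0]
contact_force: [1.7, -0.0, -0.2]
gripper_width: 0.0511
```

```bash
python3 - <<'E'
from h import *
for n in("side","top"):
    cv2.imwrite(f"pics/{n}3.png",ctrl.snapshot(n))
crop("pics/side3.png","pics/s3.png",265,60,133,100,6)
crop("pics/top3.png","pics/t3.png",330,130,133,100,6)
E
```

```text
(no output)
```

View pics/s3.png

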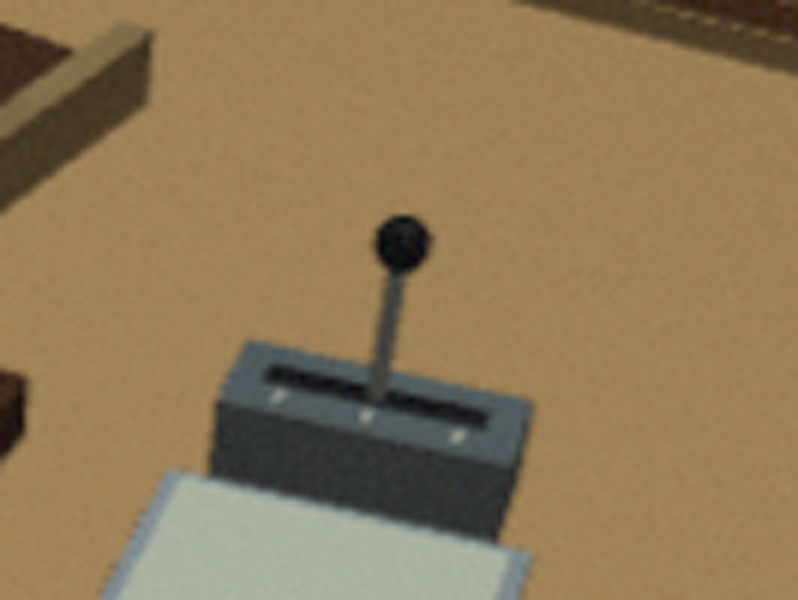

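View pics/t3.png

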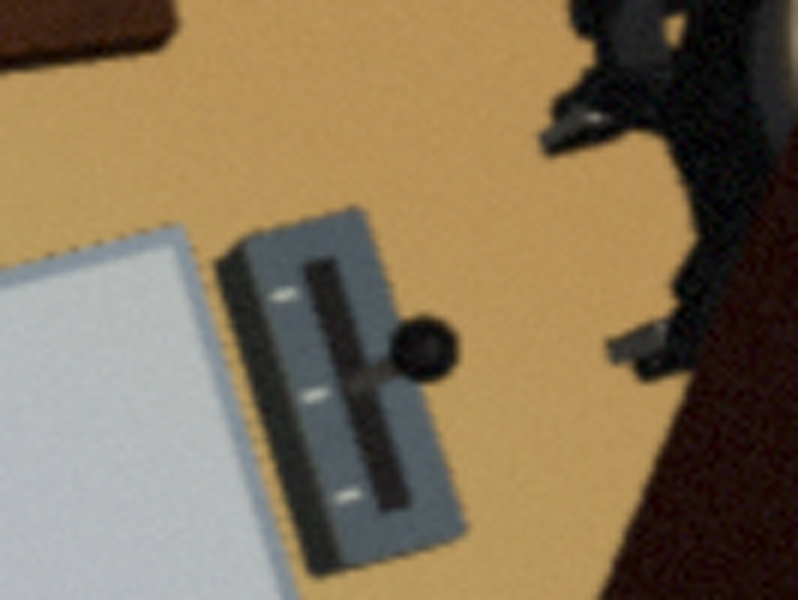

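```bash
cat > lev.py <<'E'
from m import *
S3=lambda *p:fp(p,(265,60),6); T3=lambda *p:fp(p,(330,130),6)
kn=[("side",S3(402,243)),("top",T3(424,349))]
for cs in (("side","top"),("side",),("top",)):
  print(cs)
  b=fit2(Lb,[o for o in ob if o[0] in cs],.045,[.55,-.2,.27])
  def g(t):
    P=np.r_[b[:2],.045]+R.from_euler("z",b[2]).apply([.07*np.sin(t[0]),0,.07*np.cos(t[0])])
    return np.concatenate([proj(c,P)[0]-uv for c,uv in kn if c in cs])
  s=least_squares(g,[0]); print("lever tilt rad",s.x,s.fun)
E
python3 lev.py|tail -9; python3 w.py
```

```text
('side', 'top')
[ 0.5529 -0.2084  0.2598] rms 0.8
lever tilt rad [-0.00566612] [ 0.03877881  0.61612824 -0.98230288  0.1597196 ]
('side',)
[ 0.5514 -0.206   0.2656] rms 0.57
lever tilt rad [0.00649477] [-0.24705365  1.24063978]
('top',)
[ 0.5535 -0.209   0.2579] rms 0.78
lever tilt rad [-0.01513017] [-0.58739313  0.18019433]
t 5.1 tcp [ 0.5568 -0.2113  0.2543] xhead 104.93 toolz [ 0.0122 -0.0063 -0.9999] q [-0.495  0.125  1.591  0.     1.411 -0.756] F [ 0.4 -0.7  1. ] w 0.0513
```

```bash
cat > kin.py <<'E'
import numpy as np
from scipy.optimize import least_squares
D=[([-1.3231,.2212,1.5275,1.3947],[.2281,-.5813,.2303]),([-.537,.085,1.679,1.379],[.5232,-.2199,.2307]),([-.534,.23,1.806,1.117],[.5187,-.2156,.0854]),
([-.495,.276,1.714,1.151],[.5579,-.2115,.1026]),([-.496,.273,1.731,1.137],[.5531,-.2097,.096]),([-.495,.125,1.591,1.411],[.5568,-.2113,.2543])]
for q,p in D: 
    c,s=np.cos(q[0]),np.sin(q[0]); print("lat",(-s*p[0]+c*p[1]).__round__(4),"rad",(c*p[0]+s*p[1]).__round__(4))
def f(x):
    o=[]
    for q,p in D:
        c,s=np.cos(q[0]),np.sin(q[0]); r=c*p[0]+s*p[1]
        t=q[1]+q[2]; u=t+q[3]
        o+= [x[0]*np.sin(q[1])+x[1]*np.sin(t)+x[3]*np.sin(u)-r, x[2]+x[0]*np.cos(q[1])+x[1]*np.cos(t)+x[3]*np.cos(u)-p[2]]
    return np.r_[o, (x[3]-.25)*.01]
s=least_squares(f,[.4,.4,.3,.25]); print(s.x,s.fun.round(4))
E
python3 kin.py
```

```text
lat 0.0786 rad 0.6195
lat 0.0787 rad 0.5621
lat 0.0784 rad 0.5562
lat 0.0789 rad 0.5914
lat 0.0788 rad 0.5862
lat 0.0786 rad 0.5903
[0.34649794 0.54486985 0.52812526 0.53770801] [-0.0082  0.0017  0.0013  0.0003  0.0036 -0.002   0.001  -0.0006  0.002
 -0.0006 -0.0002  0.0011  0.0029]
```

```bash
python3 - <<'E'
from h import *
for uv in((310,35),(455,72),(290,70),(40,245),(455,40)): print(uv,onz("side",uv,.04).round(3))
print(onz("top",(500,360),.04))
E
```

```text
(310, 35) [ 0.847 -0.628  0.04 ]
(455, 72) [ 0.39  -0.668  0.04 ]
(290, 70) [ 0.775 -0.393  0.04 ]
(40, 245) [0.79  0.403 0.04 ]
(455, 40) [ 0.454 -0.88   0.04 ]
[ 0.22771097 -0.41552768  0.04      ]
```

>>> {"op": "play_rows", "data": {"rows": [-0.0274,0.0291,0,0,-0.0274,0.0291,0,0,-0.0274,0.0291,0,0,-0.0274,0.0291,0,0,-0.0274,0.0291,0,0,-0.0274,0.0291,0,0,-0.0274,0.0291,0,0]}}

```text
time_s: 5.8
tcp_pos: [0.8004, -0.3429, 0.2448]
eef_rot: [0.609, 0.793, 0.0, -0.0]
contact_force: [1.4, -0.9, 0.8]
gripper_width: 0.0514
```

```bash
python3 w.py
```

```text
t 5.8 tcp [ 0.8004 -0.3429  0.2448] xhead 104.92 toolz [-1.e-04  3.e-04 -1.e+00] q [-0.495  0.879  0.587  0.     1.676 -0.756] F [ 1.4 -0.9  0.8] w 0.0514
```

>>> {"op": "play_rows", "data": {"rows": [-0.0274,0.0291,0,0,-0.0274,0.0291,0,0,-0.0274,0.0291,0,0,-0.0274,0.0291,0,0,0,0,0,0]}}

```text
time_s: 6.3
tcp_pos: [0.8638, -0.3836, 0.2238]
eef_rot: [0.609, 0.792, 0.006, 0.024]
contact_force: [-0.4, 0.0, -0.3]
gripper_width: 0.0511
```

```bash
python3 w.py
```

```text
t 6.3 tcp [ 0.8638 -0.3836  0.2238] xhead 104.85 toolz [ 0.0452 -0.0192 -0.9988] q [-0.503  1.203  0.092  0.005  1.797 -0.761] F [-0.4  0.  -0.3] w 0.0511
```

>>> {"op": "play_rows", "data": {"rows": [-0.034,0.036,0,0,-0.034,0.036,0,0,-0.034,0.036,0,0,0,0,0,0]}}

```text
time_s: 6.7
tcp_pos: [0.8951, -0.4093, 0.2168]
eef_rot: [0.608, 0.79, 0.018, 0.077]
contact_force: [-0.0, 0.5, -0.1]
gripper_width: 0.0511
```

```bash
python3 w.py
```

```text
t 6.7 tcp [ 0.8951 -0.4093  0.2168] xhead 104.54 toolz [ 0.1433 -0.0645 -0.9876] q [-0.514  1.217  0.089  0.014  1.679 -0.771] F [-0.   0.5 -0.1] w 0.0511
```

>>> {"op": "play_rows", "data": {"rows": [0.0274,-0.0291,0,0,0.0274,-0.0291,0,0,0.0274,-0.0291,0,0,0,0,0,0]}}

```text
time_s: 7.1
tcp_pos: [0.8229, -0.3686, 0.1981]
eef_rot: [0.608, 0.791, 0.017, 0.067]
contact_force: [-1.1, 0.0, -2.0]
gripper_width: 0.0514
```

```bash
python3 w.py
```

```text
t 7.1 tcp [ 0.8229 -0.3686  0.1981] xhead 104.7 toolz [ 0.1261 -0.0541 -0.9905] q [-0.514  0.835  0.747  0.015  1.423 -0.776] F [-1.1  0.  -2. ] w 0.0514
```

```bash
python3 - <<'E'
s=open('kin.py').read()
s=s.replace(",([-.495,.125,1.591,1.411],[.5568,-.2113,.2543])]",",([-.495,.879,.587,1.676],[.8004,-.3429,.2448]),([-.503,1.203,.092,1.797],[.8638,-.3836,.2238]),([-.514,1.217,.089,1.679],[.8951,-.4093,.2168]),([-.514,.835,.747,1.423],[.8229,-.3686,.1981])]")
s=s.replace("np.r_[o, (x[3]-.25)*.01]","np.array(o)").replace("[.4,.4,.3,.25]","[.4,.4,.3,.25,0,0]")
s=s.replace("x[0]*np.sin(q[1])+","x[4]+x[0]*np.sin(q[1])+x[5]*np.cos(t)+").replace("x[0]*np.cos(q[1])+","x[0]*np.cos(q[1])-x[5]*np.sin(t)+")
open('kin.py','w').write(s)
E
python3 kin.py|tail -4
```

```text
lat 0.0836 rad 0.8978
[4.11637015e-01 5.47436299e-01 3.11692784e-01 3.34811484e-01
 2.56286411e-04 5.21801581e-02] [ 0.     -0.     -0.0001  0.     -0.0001  0.0001  0.     -0.0001  0.0002
  0.0001 -0.0002  0.      0.0002  0.0004 -0.0001 -0.0003  0.     -0.0001]
```

```bash
python3 w.py .361 -.072 .33; cat > fk.py <<'E'
import numpy as np
from scipy.spatial.transform import Rotation as R
from scipy.optimize import least_squares
L1,L2,H,DT,E5=.4116,.5474,.3117,.3348,.0522
LO=np.array([-2.98,-.91,.09,-1.24,.2,-2.68]);HI=np.array([2.98,2.08,2.57,4.39,2.65,2.68])
def fk(q):
    A=R.from_euler("z",q[0]); B=A*R.from_euler("y",q[1]); Cc=B*R.from_euler("y",q[2]); D=Cc*R.from_euler("z",q[3])*R.from_euler("y",q[4])
    p=np.array([0,0,H])+A.apply([0,.0786,0])+B.apply([0,0,L1])+Cc.apply([E5,0,L2])
    T=D*R.from_euler("z",q[5]+np.pi/2)
    return p+D.apply([0,0,DT]),T,p
def ik(p,T,q0):
    f=lambda q:(lambda a:np.r_[(a[0]-p)*5,(T.inv()*a[1]).as_rotvec()])(fk(q))
    s=least_squares(f,np.clip(q0,LO+1e-3,HI-1e-3),bounds=(LO,HI)); return s.x,s.fun
E
python3 - <<'E'
from fk import *
from h import ctrl
o=ctrl.get_obs(); a=fk(o["qpos"]); print(a[0]-o["tcp_pos"],(R.from_quat(o["eef_rot"]).inv()*a[1]).as_rotvec())
# final candidates: outward tilt heading psi
tgt=np.array([.525,-.1085,.114])
for psi in (-1.6,-1.4,-1.2,-1,-.8,-.6,-.4,.8,1.0,1.2,1.4):
    T=R.from_euler("z",psi)*R.from_euler("y",3*np.pi/4)*R.from_euler("z",np.pi/2)  # q6=0-like: tool y = outward/up label
    M=T.as_matrix()
    # plate: label=+tool y ; plate x = -tool x ; frosted centre from TCP: -.0525*toolx? -.007 toolz
    tcp=tgt+.0525*M[:,0]+.007*M[:,2]
    best=None
    for q0 in ([-.3,.3,1.7,0,1.,0],[-.3,0,2,1,1,-1],[-.3,0,2,-1,1,1],[-.3,0,2,2,1,-2]):
        q,f=ik(tcp,T,np.array(q0)); n=np.abs(f).max()
        if best is None or n<best[1]: best=(q,n)
    print(psi,"y up",M[2,1].round(2),"tcp",tcp.round(3),"q",best[0].round(2),best[1].round(4))
E
```

```text
t 7.1 tcp [ 0.8229 -0.3686  0.1981] xhead 104.7 toolz [ 0.1261 -0.0541 -0.9905] q [-0.514  0.835  0.747  0.015  1.423 -0.776] F [-1.1  0.  -2. ] w 0.0514
shift tool [ 0.3914 -0.3514 -0.2049]
[-1.45831774e-04  9.76546602e-05 -8.81734236e-05] [ 1.94289029e-16 -1.97758476e-16  4.27175656e-16]
-1.6 y up 0.71 tcp [ 0.577 -0.115  0.109] q [ 0.07  0.41  1.75 -0.84  1.24  2.07] 0.0
-1.4 y up 0.71 tcp [ 0.578 -0.104  0.109] q [ 0.09  0.32  1.86 -0.91  1.1   1.99] 0.0
-1.2 y up 0.71 tcp [ 0.576 -0.094  0.109] q [ 0.1   0.22  1.99 -0.98  0.96  1.9 ] 0.0
-1 y up 0.71 tcp [ 0.572 -0.084  0.109] q [ 0.08  0.12  2.11 -1.05  0.8   1.8 ] 0.0
-0.8 y up 0.71 tcp [ 0.566 -0.075  0.109] q [ 0.04  0.01  2.22 -1.1   0.63  1.68] 0.0
-0.6 y up 0.71 tcp [ 0.559 -0.068  0.109] q [-0.04 -0.1   2.33 -1.09  0.44  1.47] 0.0
-0.4 y up 0.71 tcp [ 0.55  -0.062  0.109] q [-0.15 -0.21  2.42 -0.84  0.24  1.01] 0.0
0.8 y up 0.71 tcp [ 0.491 -0.068  0.109] q [-0.83 -0.01  2.24  0.88  1.16 -2.1 ] 0.0
1.0 y up 0.71 tcp [ 0.483 -0.076  0.109] q [-0.83  0.1   2.13  0.79  1.28 -2.22] 0.0
1.2 y up 0.71 tcp [ 0.478 -0.085  0.109] q [-0.82  0.2   2.01  0.7   1.39 -2.32] 0.0
1.4 y up 0.71 tcp [ 0.474 -0.095  0.109] q [-0.79  0.3   1.89  0.61  1.5  -2.41] 0.0
```

>>> {"op": "play_rows", "data": {"rows": [0.0326,-0.0293,-0.0171,0,0.0326,-0.0293,-0.0171,0,0.0326,-0.0293,-0.0171,0,0.0326,-0.0293,-0.0171,0,0.0326,-0.0293,-0.0171,0,0.0326,-0.0293,-0.0171,0,0.0326,-0.0293,-0.0171,0,0.0326,-0.0293,-0.0171,0,0.0326,-0.0293,-0.0171,0,0.0326,-0.0293,-0.0171,0,0.0326,-0.0293,-0.0171,0,0,0,0,0]}}

```text
time_s: 8.3
tcp_pos: [0.4042, -0.0993, 0.3233]
eef_rot: [0.607, 0.791, 0.019, 0.081]
contact_force: [1.2, 0.1, 0.1]
gripper_width: 0.0515
```

```bash
python3 w.py .271 -.036 .33
```

```text
t 8.3 tcp [ 0.4042 -0.0993  0.3233] xhead 104.62 toolz [ 0.1512 -0.0671 -0.9862] q [-0.433 -0.498  2.01   0.003  1.463 -0.695] F [1.2 0.1 0.1] w 0.0515
shift tool [ 0.0936 -0.1098 -0.0309]
```

```bash
python3 w.py .203 -.010 .5; python3 - <<'E'
from fk import *
from h import ctrl
o=ctrl.get_obs(); T=R.from_quat(o["eef_rot"])
for r in (.2,.22,.24,.26,.28):
  p=np.array([.4042-r*.914,-.0993+r*.405,.5]); q,f=ik(p,T,o["qpos"]); a=fk(q); print(r,q.round(3),np.abs(f).max().round(4),a[1].as_matrix()[:,2].round(3))
E
```

```text
t 8.3 tcp [ 0.4042 -0.0993  0.3233] xhead 104.62 toolz [ 0.1512 -0.0671 -0.9862] q [-0.433 -0.498  2.01   0.003  1.463 -0.695] F [1.2 0.1 0.1] w 0.0515
shift tool [ 0.1181 -0.1461 -0.2106]
0.2 [-4.430e-01 -9.100e-01  1.879e+00  1.000e-03  2.014e+00 -7.040e-01] 0.0082 [ 0.143 -0.067 -0.987]
0.22 [-0.395 -0.91   1.872 -0.026  2.054 -0.668] 0.0434 [ 0.107 -0.069 -0.992]
0.24 [-0.333 -0.91   1.866 -0.055  2.091 -0.621] 0.0783 [ 0.073 -0.076 -0.994]
0.26 [-0.252 -0.91   1.86  -0.088  2.127 -0.558] 0.112 [ 0.041 -0.088 -0.995]
0.28 [-0.148 -0.91   1.857 -0.125  2.161 -0.474] 0.1429 [ 0.014 -0.107 -0.994]
```

```bash
cat >> fk.py <<'E'
def ikw(p,T,q0,w):
    f=lambda q:(lambda a:np.r_[(a[0]-p)*w,(T.inv()*a[1]).as_rotvec()])(fk(q))
    return least_squares(f,np.clip(q0,LO+1e-4,HI-1e-4),bounds=(LO,HI)).x
def sim(q,rows,w):
    q=np.array(q,float)
    for r in rows:
        p,T,_=fk(q); q=ikw(p+T.apply(r[:3]),T*R.from_euler("z",r[3],degrees=True),q,w)
    return q
E
python3 - <<'E'
from fk import *
q=[-.495,.879,.587,0,1.676,-.756]
for w in (1,2,3,5,8,15):
  a=sim(q,[(-.0274,.0291,0,0)]*4,w); b=sim([-.503,1.203,.092,.005,1.797,-.761],[(-.034,.036,0,0)]*3,w)
  print(w,a.round(3),fk(a)[0].round(3),b.round(3),fk(b)[0].round(4))
E
```

```text
1 [-0.503  1.207  0.09   0.003  1.815 -0.764] [ 0.858 -0.382  0.221] [-0.514  1.229  0.09   0.009  1.73  -0.771] [ 0.8779 -0.4017  0.2021]
2 [-0.504  1.2    0.09   0.008  1.756 -0.763] [ 0.876 -0.39   0.229] [-0.514  1.222  0.09   0.017  1.646 -0.77 ] [ 0.9039 -0.4136  0.2133]
3 [-0.504  1.195  0.09   0.014  1.7   -0.762] [ 0.894 -0.398  0.236] [-0.514  1.217  0.09   0.025  1.566 -0.77 ] [ 0.9282 -0.4246  0.2241]
5 [-0.504  1.191  0.09   0.02   1.63  -0.761] [ 0.916 -0.407  0.245] [-0.514  1.214  0.09   0.033  1.465 -0.77 ] [ 0.9577 -0.438   0.2375]
8 [-0.504  1.189  0.09   0.024  1.586 -0.761] [ 0.929 -0.413  0.251] [-0.514  1.214  0.09   0.039  1.402 -0.771] [ 0.9753 -0.446   0.2457]
15 [-0.504  1.188  0.09   0.026  1.56  -0.761] [ 0.936 -0.416  0.254] [-0.514  1.215  0.09   0.042  1.364 -0.772] [ 0.9858 -0.4508  0.2506]
```

```bash
python3 - <<'E'
from fk import *
from h import ctrl
q0=ctrl.get_obs()["qpos"]; T=fk(q0)[1]
p=fk(q0)[0]; 
for ang in (0,.3,-.3):
  q=q0.copy(); 
  steps=[np.array([-.21*.914,.21*.405,.18])/8]*8
  d=np.array([-np.cos(-.42+ang),-np.sin(-.42+ang),0])*.05
  for i,s in enumerate(steps+[d]*9):
    pp,T,_=fk(q); q=ikw(pp+s,T,q,1.5)
    if i>=7: print(i,q.round(2),fk(q)[0].round(3),fk(q)[1].as_matrix()[:,2].round(3))
E
```

```text
7 [-0.43 -0.91  1.87 -0.    2.03 -0.69] [ 0.22  -0.014  0.507] [ 0.145 -0.067 -0.987]
8 [-0.28 -0.91  1.83 -0.04  2.08 -0.56] [0.201 0.013 0.522] [ 0.124 -0.071 -0.99 ]
9 [-0.07 -0.91  1.8  -0.08  2.13 -0.37] [0.175 0.043 0.535] [ 0.108 -0.078 -0.991]
10 [ 0.21 -0.91  1.78 -0.13  2.19 -0.13] [0.141 0.075 0.544] [ 0.098 -0.086 -0.991]
11 [ 0.54 -0.91  1.77 -0.16  2.24  0.18] [0.099 0.101 0.548] [ 0.096 -0.09  -0.991]
12 [ 0.9  -0.9   1.77 -0.17  2.27  0.53] [0.053 0.122 0.548] [ 0.096 -0.09  -0.991]
13 [ 1.24 -0.85  1.75 -0.16  2.28  0.88] [0.008 0.142 0.548] [ 0.096 -0.09  -0.991]
14 [ 1.53 -0.77  1.73 -0.13  2.27  1.19] [-0.038  0.163  0.548] [ 0.096 -0.09  -0.991]
15 [ 1.74 -0.68  1.69 -0.1   2.24  1.42] [-0.084  0.183  0.548] [ 0.096 -0.09  -0.991]
16 [ 1.89 -0.59  1.64 -0.08  2.2   1.59] [-0.129  0.203  0.548] [ 0.096 -0.09  -0.991]
7 [-0.43 -0.91  1.87 -0.    2.03 -0.69] [ 0.22  -0.014  0.507] [ 0.145 -0.067 -0.987]
8 [-0.39 -0.91  1.83 -0.02  2.09 -0.66] [ 0.201 -0.004  0.524] [ 0.121 -0.069 -0.99 ]
9 [-0.33 -0.91  1.79 -0.05  2.15 -0.61] [0.181 0.008 0.542] [ 0.098 -0.073 -0.9
[... 749 characters left out ...]
0.13  -0.071 -0.989]
9 [ 0.09 -0.91  1.83 -0.1   2.11 -0.23] [0.174 0.065 0.525] [ 0.121 -0.076 -0.99 ]
10 [ 0.4  -0.91  1.82 -0.14  2.14  0.06] [0.139 0.101 0.526] [ 0.12  -0.078 -0.99 ]
11 [ 0.73 -0.88  1.81 -0.17  2.17  0.37] [0.101 0.134 0.526] [ 0.12  -0.078 -0.99 ]
12 [ 1.03 -0.83  1.79 -0.17  2.17  0.67] [0.063 0.167 0.526] [ 0.12  -0.078 -0.99 ]
13 [ 1.28 -0.75  1.76 -0.17  2.16  0.93] [0.026 0.2   0.526] [ 0.12  -0.078 -0.99 ]
14 [ 1.47 -0.66  1.72 -0.15  2.14  1.13] [-0.012  0.233  0.526] [ 0.12  -0.078 -0.99 ]
15 [ 1.61 -0.56  1.67 -0.14  2.11  1.28] [-0.049  0.266  0.526] [ 0.12  -0.078 -0.99 ]
16 [ 1.72 -0.46  1.6  -0.12  2.08  1.4 ] [-0.087  0.299  0.526] [ 0.12  -0.078 -0.99 ]
```

```bash
python3 - <<'E'
from fk import *
from h import ctrl
W=1.5
q=ctrl.get_obs()["qpos"]; 
def show(n,q):
    p,T,_=fk(q);M=T.as_matrix();print(n,q.round(3),p.round(3),"z",M[:,2].round(3),"y",M[:,1].round(3))
q=sim(q,[(0,0,0,-8.55)]*9,W); show("turned",q)
T=fk(q)[1]
for tgt,n in (((.40,.25,.30),8),((-.13,.83,.26),17)):
    d=(np.array(tgt)-fk(q)[0])/n; s=T.inv().apply(d); print("row",s.round(4),n); q=sim(q,[(*s,0)]*n,W); show("at",q)
for i in range(8):
    T=fk(q)[1]; s=T.inv().apply([-.012,.045,0]); q=sim(q,[(*s,0)],W); show(i,q); print(s.round(3))
E
```

```text
turned [-0.433 -0.498  2.01   0.003  1.463 -2.038] [ 0.404 -0.099  0.323] z [ 0.151 -0.067 -0.986] y [-0.029  0.997 -0.072]
row [-0.0008  0.0437 -0.0001] 8
at [ 0.484 -0.266  1.885 -0.132  1.42  -1.108] [0.4  0.25 0.3 ] z [ 0.151 -0.067 -0.986] y [-0.029  0.997 -0.072]
row [ 0.0298  0.0351 -0.0047] 17
at [ 1.689  0.884  0.56  -0.146  1.781  0.06 ] [-0.13  0.83  0.26] z [ 0.151 -0.067 -0.986] y [-0.029  0.997 -0.072]
0 [ 1.696  1.152  0.121 -0.153  1.951  0.04 ] [-0.142  0.875  0.26 ] z [ 0.151 -0.067 -0.986] y [-0.029  0.997 -0.072]
[ 0.01   0.045 -0.005]
1 [ 1.7    1.18   0.09  -0.151  1.93   0.044] [-0.147  0.887  0.25 ] z [ 0.147 -0.043 -0.988] y [-0.032  0.998 -0.048]
[ 0.01   0.045 -0.005]
2 [ 1.703  1.19   0.09  -0.147  1.894  0.049] [-0.151  0.898  0.24 ] z [ 0.143 -0.017 -0.99 ] y [-0.036  0.999 -0.022]
[ 0.01   0.045 -0.004]
3 [ 1.705  1.2    0.09  -0.144  1.858  0.054] [-0.156  0.908  0.231] z [ 0.138  0.009 -0.99 ] y [-0.04   0.999  0.004]
[ 0.01   0.045 -0.002]
4 [ 1.708  1.21   0.09  -0.142  1.822  0.059] [-0.16   0.919  0.222] z [ 0.133  0.035 -0.99 ] y [-0.043  0.999  0.03 ]
[ 0.01   0.045 -0.001]
5 [ 1.71   1.22   0.09  -0.139  1.786  0.063] [-0.164  0.929  0.213] z [ 0.128  0.061 -0.99 ] y [-0.047  0.997  0.056]
[ 0.01   0.045 -0.   ]
6 [ 1.712  1.229  0.09  -0.137  1.75   0.067] [-0.168  0.94   0.204] z [ 0.123  0.088 -0.989] y [-0.05   0.995  0.082]
[0.01  0.045 0.001]
7 [ 1.714  1.239  0.09  -0.134  1.714  0.071] [-0.172  0.95   0.196] z [ 0.117  0.114 -0.987] y [-0.053  0.993  0.109]
[0.01  0.045 0.002]
```

>>> {"op": "play_rows", "data": {"rows": [0,0,0,-8.55,0,0,0,-8.55,0,0,0,-8.55,0,0,0,-8.55,0,0,0,-8.55,0,0,0,-8.55,0,0,0,-8.55,0,0,0,-8.55,0,0,0,-8.55,0,0,0,0]}}

```text
time_s: 9.3
tcp_pos: [0.4064, -0.1014, 0.3193]
eef_rot: [-0.017, 0.997, -0.034, 0.072]
contact_force: [0.0, 0.2, -0.6]
gripper_width: 0.0511
```

>>> {"op": "play_rows", "data": {"rows": [0,0.0437,0,0,0,0.0437,0,0,0,0.0437,0,0,0,0.0437,0,0,0,0.0437,0,0,0,0.0437,0,0,0,0.0437,0,0,0,0.0437,0,0]}}

```text
time_s: 10.1
tcp_pos: [0.3961, 0.25, 0.2949]
eef_rot: [-0.014, 0.997, -0.032, 0.072]
contact_force: [0.5, -0.9, -0.3]
gripper_width: 0.051
```

>>> {"op": "play_rows", "data": {"rows": [0.03,0.035,-0.0045,0,0.03,0.035,-0.0045,0,0.03,0.035,-0.0045,0,0.03,0.035,-0.0045,0,0.03,0.035,-0.0045,0,0.03,0.035,-0.0045,0,0.03,0.035,-0.0045,0,0.03,0.035,-0.0045,0,0.03,0.035,-0.0045,0,0.03,0.035,-0.0045,0,0.03,0.035,-0.0045,0,0.03,0.035,-0.0045,0]}}

```text
time_s: 11.3
tcp_pos: [0.0188, 0.6586, 0.2685]
eef_rot: [-0.014, 0.997, -0.032, 0.071]
contact_force: [0.1, 0.1, 0.9]
gripper_width: 0.0512
```

```bash
python3 w.py -.13 .83 .26
```

```text
t 11.3 tcp [0.0188 0.6586 0.2685] xhead -178.13 toolz [ 0.1425 -0.0623 -0.9878] q [ 1.497  0.334  1.328 -0.147  1.533 -0.092] F [0.1 0.1 0.9] w 0.0512
shift tool [ 0.1429  0.1749 -0.0235]
```

>>> {"op": "play_rows", "data": {"rows": [0.029,0.035,-0.0045,0,0.029,0.035,-0.0045,0,0.029,0.035,-0.0045,0,0.029,0.035,-0.0045,0,0.029,0.035,-0.0045,0,0.01,0.045,-0.005,0,0.01,0.045,-0.005,0,0.01,0.045,-0.005,0,0.01,0.045,-0.003,0,0,0,0,0]}}

```text
time_s: 12.3
tcp_pos: [-0.1546, 0.9039, 0.2333]
eef_rot: [-0.017, 0.998, -0.003, 0.066]
contact_force: [0.1, 0.5, -0.3]
gripper_width: 0.0513
```

```bash
python3 w.py;python3 -c "
from h import *
print(R.from_quat(ctrl.get_obs()['eef_rot']).as_matrix().round(4))"
```

```text
t 12.3 tcp [-0.1546  0.9039  0.2333] xhead -177.99 toolz [ 0.1323 -0.0046 -0.9912] q [ 1.702  1.197  0.09  -0.137  1.874  0.057] F [ 0.1  0.5 -0.3] w 0.0513
[[-0.9906 -0.0339  0.1323]
 [-0.0348  0.9994 -0.0046]
 [-0.132  -0.0091 -0.9912]]
```

```bash
python3 w.py .4788 .2233 .18; python3 -c "
from h import *
print(onz('top',(75,180),.1),onz('top',(150,165),.1))"
```

```text
t 12.3 tcp [-0.1546  0.9039  0.2333] xhead -177.99 toolz [ 0.1323 -0.0046 -0.9912] q [ 1.702  1.197  0.09  -0.137  1.874  0.057] F [ 0.1  0.5 -0.3] w 0.0513
shift tool [-0.5967 -0.7012  0.1397]
[0.56290513 0.41320928 0.1       ] [0.59442046 0.27068239 0.1       ]
```

>>> {"op": "play_rows", "data": {"rows": [-0.0298,-0.035,0.007,0,-0.0298,-0.035,0.007,0,-0.0298,-0.035,0.007,0,-0.0298,-0.035,0.007,0,-0.0298,-0.035,0.007,0,-0.0298,-0.035,0.007,0,-0.0298,-0.035,0.007,0,-0.0298,-0.035,0.007,0,-0.0298,-0.035,0.007,0,-0.0298,-0.035,0.007,0,-0.0298,-0.035,0.007,0,-0.0298,-0.035,0.007,0]}}

```text
time_s: 13.5
tcp_pos: [0.2006, 0.536, 0.2139]
eef_rot: [-0.017, 0.998, 0.002, 0.068]
contact_force: [0.8, 0.2, -0.6]
gripper_width: 0.0513
```

>>> {"op": "play_rows", "data": {"rows": [-0.0298,-0.035,0.007,0,-0.0298,-0.035,0.007,0,-0.0298,-0.035,0.007,0,-0.0298,-0.035,0.007,0,-0.0298,-0.035,0.007,0,-0.0298,-0.035,0.007,0,-0.0298,-0.035,0.007,0,-0.0298,-0.035,0.007,0,0,0,0,0,0,0,0,0]}}

```text
time_s: 14.5
tcp_pos: [0.4545, 0.2647, 0.1897]
eef_rot: [-0.016, 0.998, 0.001, 0.068]
contact_force: [0.3, -0.1, -0.5]
gripper_width: 0.0513
```

```bash
python3 w.py .4788 .2233 .0342;python3 w.py .4788 .2233 .0342;python3 -c "
from h import *
print(R.from_quat(ctrl.get_obs()['eef_rot']).as_matrix().round(4))"
```

```text
t 14.5 tcp [0.4545 0.2647 0.1897] xhead -178.17 toolz [ 0.1358  0.0036 -0.9907] q [ 0.41  -0.078  1.927 -0.055  1.166 -1.174] F [ 0.3 -0.1 -0.5] w 0.0513
shift tool [-0.0016 -0.0421  0.1572]
t 14.5 tcp [0.4545 0.2647 0.1897] xhead -178.17 toolz [ 0.1358  0.0036 -0.9907] q [ 0.41  -0.078  1.927 -0.055  1.166 -1.174] F [ 0.3 -0.1 -0.5] w 0.0513
shift tool [-0.0016 -0.0421  0.1572]
[[-9.902e-01 -3.180e-02  1.358e-01]
 [-3.160e-02  9.995e-01  3.600e-03]
 [-1.359e-01 -7.000e-04 -9.907e-01]]
```

>>> {"op": "play_rows", "data": {"rows": [0,-0.021,0.02,0,0,-0.021,0.02,0,0,0,0.03,0,0,0,0.03,0,0,0,0,0,0,0,0,0]}}

```text
time_s: 15.1
tcp_pos: [0.4672, 0.2246, 0.0891]
eef_rot: [-0.019, 0.998, 0.0, 0.066]
contact_force: [-0.3, 0.7, 0.6]
gripper_width: 0.0513
```

```bash
python3 w.py .4788 .2233 .0342; python3 - <<'E'
from h import *
for n in("side","top"):
    cv2.imwrite(f"pics/{n}4.png",ctrl.snapshot(n))
crop("pics/side4.png","pics/s4.png",170,180,133,100,6)
crop("pics/top4.png","pics/t4.png",110,160,133,100,6)
E
```

```text
t 15.1 tcp [0.4672 0.2246 0.0891] xhead -177.8 toolz [ 0.1325  0.0027 -0.9912] q [ 0.322  0.03   2.027 -0.048  0.958 -1.262] F [-0.3  0.7  0.6] w 0.0513
shift tool [-0.0042 -0.0017  0.0559]
```

View pics/s4.png

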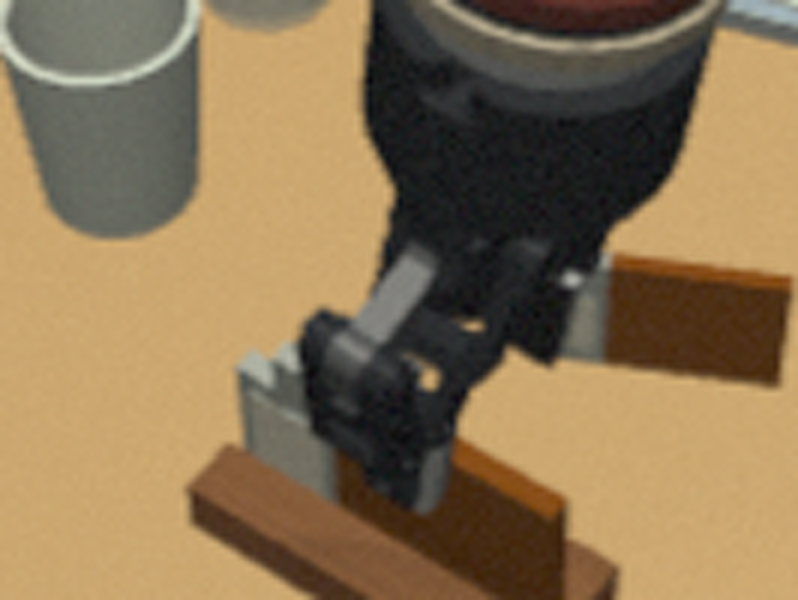

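View pics/t4.png

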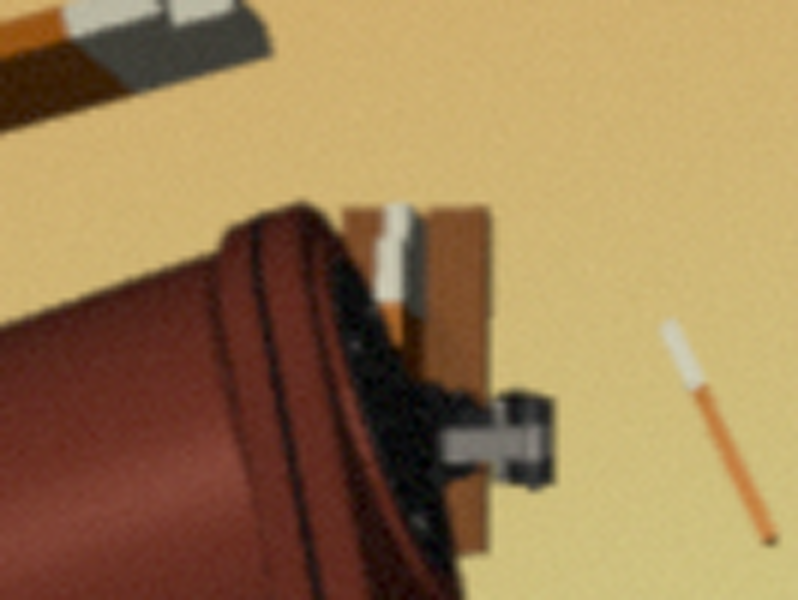

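>>> {"op": "play_rows", "data": {"rows": [-0.001,-0.001,0.014,0.5,-0.001,0,0.014,0,-0.001,0,0.014,0,-0.001,0,0.013,0,0,0,0,0,0,0,0,0]}}

```text
time_s: 15.8
tcp_pos: [0.4782, 0.2224, 0.0331]
eef_rot: [-0.014, 0.998, -0.0, 0.065]
contact_force: [-0.6, -0.5, 0.2]
gripper_width: 0.051
```

>>> {"op": "play_rows", "data": {"rows": [0,0,0,0,0,0,0,0,0,0,0,0,0,0,0,0,0,0,0,0,0,0,0,0], "fingers": 0, "force": 40}}

```text
time_s: 16.4
tcp_pos: [0.4792, 0.2228, 0.0347]
eef_rot: [-0.014, 0.998, 0.0, 0.067]
contact_force: [-1.8, -0.8, 5.2]
gripper_width: 0.0075
```

```bash
python3 w.py
```

```text
t 16.4 tcp [0.4792 0.2228 0.0347] xhead -178.36 toolz [ 0.1334  0.0026 -0.9911] q [ 0.31   0.145  2.027 -0.051  0.843 -1.257] F [-1.8 -0.8  5.2] w 0.0075
```

```bash
cat > plan.py <<'E'
from fk import *
import sys
from h import ctrl
W=1.5
def lab(q): return np.degrees(np.arcsin(fk(q)[1].as_matrix()[2,1]))
def show(n,q):
    p,T,_=fk(q);M=T.as_matrix();print(n,q.round(2),p.round(3),"z",M[:,2].round(3),"y",M[:,1].round(3),"elev",lab(q).round(1))
E
python3 - <<'E'
from plan import *
q=ctrl.get_obs()["qpos"]; Tg=fk(q)[1]
def go(q,tgt,n):
    T=fk(q)[1]; s=T.inv().apply((np.array(tgt)-fk(q)[0])/n); q=sim(q,[(*s,0)]*n,W); show("at",q); print("   row",s.round(4),n); return q
q=go(q,(.479,.223,.12),2)
q=go(q,(-.10,.80,.45),20)
k=0
while lab(q)<45 and k<40:
    p,T,_=fk(q); z=T.as_matrix()[:,2]; e=np.degrees(np.arcsin(T.as_matrix()[2,1]))
    d=np.array([0,np.cos(np.radians(e*.8)),np.sin(np.radians(e*.8))])*.05
    s=T.inv().apply(d); q=sim(q,[(*s,0)],W); k+=1
    if k%4==0 or lab(q)>44: show(k,q); print("   row",s.round(3))
T=fk(q)[1]; M=T.as_matrix()
# plate axes in tool, from grasp: plate frame world at grasp yaw .026
Pg=R.from_euler("z",.0266); rel=Tg.inv()*Pg
fr_in_tool=Tg.inv().apply(np.array([.4913,.2238,.040])+Pg.apply([.0375,0,0])-np.array([.4792,.2228,.0347]))
print("frosted in tool",fr_in_tool.round(4)); tcp=np.array([.525,-.1085,.114])-T.apply(fr_in_tool)
PM=(T*rel).as_matrix(); print("plate axes",PM.round(3).tolist(),"final tcp",tcp.round(3))
for wp,n in (((.30,.55,.40),14),((.5,.25,.35),10),(tuple(tcp+[0,0,.12]),9),(tuple(tcp),4)):
    q=go(q,wp,n)
E
```

```text
at [ 0.31  0.01  1.98 -0.05  1.02 -1.27] [0.479 0.223 0.12 ] z [ 0.133  0.003 -0.991] y [-0.028  1.    -0.001] elev -0.1
   row [-0.0056  0.     -0.0423] 2
at [ 1.65  0.77  0.38 -0.15  1.99 -0.01] [-0.1   0.8   0.45] z [ 0.133  0.003 -0.991] y [-0.028  1.    -0.001] elev -0.1
   row [ 0.0257  0.0296 -0.0201] 20
4 [ 1.62  1.02  0.09 -0.14  1.95 -0.04] [-0.082  0.887  0.396] z [ 0.125  0.09  -0.988] y [-0.04   0.996  0.085] elev 4.9
   row [-0.002  0.05   0.001]
8 [ 1.6   1.07  0.09 -0.12  1.78 -0.05] [-0.065  0.947  0.355] z [ 0.116  0.199 -0.973] y [-0.053  0.98   0.194] elev 11.2
   row [-0.002  0.05   0.002]
12 [ 1.58  1.1   0.09 -0.11  1.63 -0.07] [-0.05   0.999  0.336] z [ 0.106  0.312 -0.944] y [-0.066  0.95   0.306] elev 17.8
   row [-0.003  0.05   0.003]
16 [ 1.56  1.12  0.09 -0.09  1.5  -0.08] [-0.037  1.042  0.337] z [ 0.097  0.423 -0.901] y [-0.078  0.906  0.417] elev 24.6
   row [-0.003  0.05   0.004]
20 [ 1.55  1.11  0.09 -0.08  1.38 -0.1 ] [-0.027  1.078  0.357] z [ 0.087  0.527 -0.845] y [-0.089  0.849  0.521] elev 31.4
   row [-0.004  0.05   0.006]
24 [ 1.53  1.1   0.0
[... 525 characters left out ...]
1, 0.686, -0.717], [0.033, 0.719, 0.694]] final tcp [ 0.475 -0.111  0.108]
at [ 0.65 -0.35  1.95  0.68  1.03 -1.21] [0.3  0.55 0.4 ] z [ 0.069  0.726 -0.684] y [-0.109  0.687  0.719] elev 45.9
   row [-0.0205 -0.0336 -0.0259] 14
at [-0.15 -0.15  1.88  0.82  1.5  -1.9 ] [0.5  0.25 0.35] z [ 0.069  0.726 -0.684] y [-0.109  0.687  0.719] elev 45.9
   row [-0.0184 -0.0264 -0.017 ] 10
at [-0.8   0.2   1.76  0.6   1.75 -2.52] [ 0.475 -0.111  0.228] z [ 0.069  0.726 -0.684] y [-0.109  0.687  0.719] elev 45.9
   row [ 0.0054 -0.037  -0.0201] 9
at [-0.8   0.38  1.81  0.59  1.57 -2.64] [ 0.475 -0.111  0.108] z [ 0.069  0.726 -0.684] y [-0.109  0.687  0.719] elev 45.9
   row [ 0.0038 -0.0216  0.0205] 4
```

```bash
cat > p2.py <<'E'
from plan import *
Tg=R.from_quat([-0.014,0.998,0,0.067])
def go(q,tgt,n,pr=True):
    T=fk(q)[1]; s=T.inv().apply((np.array(tgt)-fk(q)[0])/n); q=sim(q,[(*s,0)]*n,W)
    if pr: show("at",q); print("   row",s.round(4),n)
    return q
Pg=R.from_euler("z",.0266); rel=Tg.inv()*Pg
fr=Tg.inv().apply(np.array([.4913,.2238,.040])+Pg.apply([.0375,0,0])-np.array([.4792,.2228,.0347]))
E
python3 - <<'E'
from p2 import *
qa=ctrl.get_obs()["qpos"]; Tg=fk(qa)[1]
for nt in (3,4,6):
  print("=== turns",nt)
  q=go(qa,(.479,.223,.12),2,0)
  q=sim(q,[(-.0,0,-.02,8.5)]*nt,W); show("turned",q)
  h=np.arctan2(*fk(q)[1].as_matrix()[[1,0],1]); c,s=np.cos(h),np.sin(h); print("h",h)
  q=go(q,(.80*c-.0786*s,.80*s+.0786*c,.42),14)
  k=0
  while lab(q)<45 and k<40:
    p,T,_=fk(q); M=T.as_matrix(); e=lab(q)
    d=np.array([c*np.cos(np.radians(e*.8)),s*np.cos(np.radians(e*.8)),np.sin(np.radians(e*.8))])*.05
    ss=T.inv().apply(d); q=sim(q,[(*ss,0)],W); k+=1
    if k%8==0: show(k,q); print("   row",ss.round(3))
  T=fk(q)[1]
  tcp=np.array([.525,-.1085,.114])-T.apply(fr)
  print(k,"plate axes",(T*rel).as_matrix().round(3).tolist(),"final tcp",tcp.round(3))
  for wp,n in (((.5,.25,.35),18),(tuple(tcp+[0,0,.12]),9),(tuple(tcp),4)): q=go(q,wp,n)
E
```

```text
=== turns 3
turned [ 0.32 -0.08  1.95 -0.04  1.15 -0.82] [0.471 0.223 0.179] z [ 0.133  0.003 -0.991] y [0.401 0.914 0.056] elev 3.2
h 1.1576287094660467
at [ 1.21  0.65  0.62 -0.13  1.82  0.02] [0.249 0.764 0.42 ] z [ 0.133  0.003 -0.991] y [0.401 0.914 0.056] elev 3.2
   row [ 0.0279  0.03   -0.019 ] 14
8 [ 1.17  1.07  0.09 -0.11  1.73 -0.03] [0.34  0.904 0.353] z [ 0.194  0.176 -0.965] y [0.37  0.898 0.239] elev 13.8
   row [-0.001  0.05   0.002]
16 [ 1.14  1.11  0.09 -0.08  1.46 -0.06] [0.397 0.977 0.349] z [ 0.268  0.386 -0.883] y [0.315 0.83  0.459] elev 27.3
   row [-0.002  0.05   0.005]
24 [ 1.11  1.09  0.09 -0.05  1.25 -0.08] [0.434 1.023 0.414] z [ 0.33   0.57  -0.752] y [0.245 0.718 0.651] elev 40.6
   row [-0.003  0.049  0.007]
27 plate axes [[0.95, 0.217, -0.226], [-0.313, 0.666, -0.677], [0.003, 0.714, 0.7]] final tcp [ 0.479 -0.09   0.11 ]
at [-0.1  -0.41  2.08  0.78  1.21 -1.49] [0.5  0.25 0.35] z [ 0.35   0.628 -0.695] y [0.216 0.667 0.713] elev 45.4
   row [-0.0197 -0.0324 -0.0223] 18
at [-0.86 -0.05  2.02  0.74  1.53 -2.23] [ 0.479 -0.09   0.23 ] z [ 0.35   0.628 -
[... 2195 characters left out ...]
23 -0.07] [0.828 0.744 0.442] z [ 0.545  0.416 -0.728] y [0.525 0.508 0.683] elev 43.1
   row [-0.002  0.049  0.007]
26 plate axes [[0.724, 0.493, -0.482], [-0.689, 0.482, -0.542], [-0.036, 0.724, 0.689]] final tcp [ 0.491 -0.072  0.112]
at [ 0.07 -0.59  2.2   0.54  0.89 -0.87] [0.5  0.25 0.35] z [ 0.573  0.444 -0.688] y [0.493 0.484 0.723] elev 46.3
   row [-0.0082 -0.0273 -0.0185] 18
at [-0.85 -0.33  2.25  0.86  1.28 -1.87] [ 0.491 -0.072  0.232] z [ 0.573  0.444 -0.688] y [0.493 0.484 0.723] elev 46.3
   row [-0.0256 -0.0273 -0.0074] 9
at [-0.85 -0.08  2.32  0.95  1.09 -2.14] [ 0.491 -0.072  0.112] z [ 0.573  0.444 -0.688] y [0.493 0.484 0.723] elev 46.3
   row [ 0.0017 -0.0217  0.0207] 4
```

>>> {"op": "play_rows", "data": {"rows": [-0.0027,0,-0.02,0,-0.0027,0,-0.02,0,-0.004,0,-0.03,0,-0.002,0,-0.015,0,0,0,-0.02,8.5,0,0,-0.02,8.5,0,0,-0.02,8.5,0,0,-0.02,8.5,0,0,0,0]}}

```text
time_s: 17.3
tcp_pos: [0.4696, 0.2232, 0.2018]
eef_rot: [0.279, 0.958, 0.021, 0.065]
contact_force: [0.7, 0.4, -0.7]
gripper_width: 0.0073
```

```bash
python3 w.py .359 .719 .42; python3 - <<'E'
from h import *
cv2.imwrite("pics/side5.png",ctrl.snapshot("side"))
E
```

```text
t 17.3 tcp [0.4696 0.2232 0.2018] xhead 147.3 toolz [ 0.1371  0.0039 -0.9906] q [ 0.317 -0.11   1.934 -0.042  1.187 -0.674] F [ 0.7  0.4 -0.7] w 0.0073
shift tool [ 0.3337  0.3764 -0.2294]
```

View pics/side5.png

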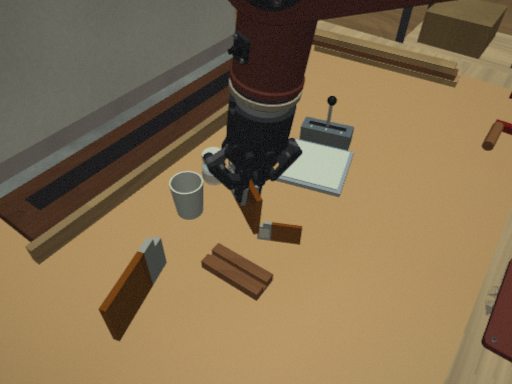

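The plate is out of its stand and held (about (252,205)); the stand is empty and the lever upright. Now I go to the outer reach limit to tip the tool.

>>> {"op": "play_rows", "data": {"rows": [0.0257,0.029,-0.0176,0,0.0257,0.029,-0.0176,0,0.0257,0.029,-0.0176,0,0.0257,0.029,-0.0176,0,0.0257,0.029,-0.0176,0,0.0257,0.029,-0.0176,0,0.0257,0.029,-0.0176,0,0.0257,0.029,-0.0176,0,0.0257,0.029,-0.0176,0,0.0257,0.029,-0.0176,0,0.0257,0.029,-0.0176,0,0.0257,0.029,-0.0176,0]}}

```text
time_s: 18.55
tcp_pos: [0.3661, 0.6826, 0.397]
eef_rot: [0.276, 0.959, 0.018, 0.063]
contact_force: [1.1, 0.5, 0.2]
gripper_width: 0.007
```

>>> {"op": "play_rows", "data": {"rows": [0.0257,0.029,-0.0176,0,-0.001,0.05,0.001,0,-0.001,0.05,0.001,0,-0.001,0.05,0.001,0,-0.001,0.05,0.001,0,-0.001,0.05,0.002,0,-0.001,0.05,0.002,0,-0.001,0.05,0.002,0,0,0,0,0]}}

```text
time_s: 19.45
tcp_pos: [0.4606, 0.8348, 0.3645]
eef_rot: [0.271, 0.955, 0.091, 0.079]
contact_force: [0.0, -0.5, -1.4]
gripper_width: 0.0075
```

```bash
python3 -c "
from plan import *
o=ctrl.get_obs();show(o['time_s'],o['qpos']);print(o['gripper_width'])"
```

```text
19.45 [ 1.02  1.06  0.09 -0.1   1.77 -0.03] [0.461 0.835 0.364] z [ 0.201  0.131 -0.971] y [0.503 0.837 0.217] elev 12.5
0.007465711733350117
```

>>> {"op": "play_rows", "data": {"rows": [-0.001,0.05,0.003,0,-0.001,0.05,0.003,0,-0.001,0.05,0.003,0,-0.001,0.05,0.004,0,-0.001,0.05,0.004,0,-0.001,0.05,0.004,0,-0.002,0.05,0.005,0,-0.002,0.05,0.005,0,-0.002,0.05,0.005,0,-0.002,0.05,0.006,0,-0.002,0.05,0.006,0,-0.002,0.05,0.006,0]}}

```text
time_s: 20.65
tcp_pos: [0.5612, 0.9357, 0.3908]
eef_rot: [0.249, 0.917, 0.285, 0.126]
contact_force: [-0.9, 0.6, -1.6]
gripper_width: 0.0074
```

```bash
python3 -c "
from plan import *
o=ctrl.get_obs();show(o['time_s'],o['qpos']);print(o['gripper_width'])"
```

```text
20.65 [ 0.97  1.09  0.09 -0.05  1.33 -0.07] [0.561 0.936 0.391] z [ 0.373  0.461 -0.805] y [0.384 0.713 0.586] elev 35.9
0.007391790270273005
```

>>> {"op": "play_rows", "data": {"rows": [-0.002,0.049,0.007,0,-0.002,0.049,0.007,0,-0.002,0.049,0.007,0,-0.002,0.049,0.007,0,0,0,0,0,0,0,0,0]}}

```text
time_s: 21.25
tcp_pos: [0.5804, 0.955, 0.4391]
eef_rot: [0.241, 0.896, 0.346, 0.142]
contact_force: [0.0, 0.7, -1.7]
gripper_width: 0.0071
```

```bash
python3 -c "
from plan import *
o=ctrl.get_obs();show(o['time_s'],o['qpos']);print(o['gripper_width'])"
```

```text
21.25 [ 0.96  1.07  0.09 -0.03  1.22 -0.08] [0.581 0.955 0.439] z [ 0.421  0.551 -0.72 ] y [0.334 0.644 0.688] elev 43.5
0.007112201570048904
```

>>> {"op": "play_rows", "data": {"rows": [-0.002,0.049,0.007,0,0,0,0,0]}}

```text
time_s: 21.45
tcp_pos: [0.5841, 0.9589, 0.4544]
eef_rot: [0.239, 0.889, 0.361, 0.146]
contact_force: [-0.1, -0.7, 0.5]
gripper_width: 0.0078
```

```bash
python3 - <<'E'
from p2 import *
o=ctrl.get_obs(); q=o['qpos']; show(o['time_s'],q)
T=fk(q)[1]; tcp=np.array([.525,-.1085,.114])-T.apply(fr); print("plate",(T*rel).as_matrix().round(3).tolist(),"tcp",tcp.round(4))
q=go(q,(.5,.25,.35),16); q=go(q,tcp+[0,0,.1],9)
E
```

```text
21.45 [ 0.96  1.06  0.09 -0.03  1.19 -0.09] [0.584 0.959 0.454] z [ 0.432  0.573 -0.696] y [0.319 0.625 0.713] elev 45.4
plate [[0.893, 0.32, -0.316], [-0.45, 0.623, -0.64], [-0.008, 0.714, 0.7]] tcp [ 0.4821 -0.0832  0.1102]
at [-0.06 -0.48  2.13  0.73  1.1  -1.31] [0.5  0.25 0.35] z [ 0.432  0.573 -0.696] y [0.319 0.625 0.713] elev 45.4
   row [-0.0185 -0.034  -0.0231] 16
at [-0.87 -0.11  2.12  0.79  1.42 -2.15] [ 0.482 -0.083  0.21 ] z [ 0.432  0.573 -0.696] y [0.319 0.625 0.713] elev 45.4
   row [-0.0166 -0.0348 -0.0113] 9
```

>>> {"op": "play_rows", "data": {"rows": [-0.0185,-0.034,-0.0231,0,-0.0185,-0.034,-0.0231,0,-0.0185,-0.034,-0.0231,0,-0.0185,-0.034,-0.0231,0,-0.0185,-0.034,-0.0231,0,-0.0185,-0.034,-0.0231,0,-0.0185,-0.034,-0.0231,0,-0.0185,-0.034,-0.0231,0,-0.0185,-0.034,-0.0231,0,-0.0185,-0.034,-0.0231,0,-0.0185,-0.034,-0.0231,0,-0.0185,-0.034,-0.0231,0]}}

```text
time_s: 22.65
tcp_pos: [0.5306, 0.4733, 0.3863]
eef_rot: [0.238, 0.89, 0.36, 0.146]
contact_force: [0.5, -1.2, -1.1]
gripper_width: 0.0078
```

>>> {"op": "play_rows", "data": {"rows": [-0.0185,-0.034,-0.0231,0,-0.0185,-0.034,-0.0231,0,-0.0185,-0.034,-0.0231,0,-0.0185,-0.034,-0.0231,0,0,0,0,0,0,0,0,0]}}

```text
time_s: 23.25
tcp_pos: [0.5112, 0.2961, 0.3611]
eef_rot: [0.24, 0.89, 0.36, 0.147]
contact_force: [0.6, 0.1, -0.9]
gripper_width: 0.0074
```

```bash
python3 - <<'E'
from p2 import *
o=ctrl.get_obs(); q=o['qpos']; show(o['time_s'],q)
T=fk(q)[1]; tcp=np.array([.525,-.1085,.114])-T.apply(fr); print("plate",(T*rel).as_matrix().round(3).tolist(),"tcp",tcp.round(4))
q=go(q,tcp+[0,0,.1],12); q=go(q,tcp,4)
E
```

```text
23.25 [ 0.07 -0.42  2.07  0.68  1.02 -1.19] [0.511 0.297 0.361] z [ 0.433  0.57  -0.698] y [0.321 0.626 0.711] elev 45.3
plate [[0.892, 0.321, -0.317], [-0.452, 0.624, -0.637], [-0.006, 0.712, 0.702]] tcp [ 0.4822 -0.0831  0.1101]
at [-0.86 -0.12  2.12  0.79  1.42 -2.15] [ 0.482 -0.083  0.21 ] z [ 0.433  0.57  -0.698] y [0.321 0.626 0.711] elev 45.3
   row [-0.0137 -0.0295 -0.0103] 12
at [-0.86  0.07  2.17  0.83  1.26 -2.32] [ 0.482 -0.083  0.11 ] z [ 0.433  0.57  -0.698] y [0.321 0.626 0.711] elev 45.3
   row [ 0.0022 -0.0178  0.0175] 4
```

>>> {"op": "play_rows", "data": {"rows": [-0.0137,-0.0295,-0.0103,0,-0.0137,-0.0295,-0.0103,0,-0.0137,-0.0295,-0.0103,0,-0.0137,-0.0295,-0.0103,0,-0.0137,-0.0295,-0.0103,0,-0.0137,-0.0295,-0.0103,0,-0.0137,-0.0295,-0.0103,0,-0.0137,-0.0295,-0.0103,0,-0.0137,-0.0295,-0.0103,0,-0.0137,-0.0295,-0.0103,0,-0.0137,-0.0295,-0.0103,0,-0.0137,-0.0295,-0.0103,0]}}

```text
time_s: 24.45
tcp_pos: [0.4836, -0.0828, 0.2095]
eef_rot: [0.237, 0.891, 0.359, 0.145]
contact_force: [0.4, -1.0, -0.4]
gripper_width: 0.0074
```

>>> {"op": "play_rows", "data": {"rows": [0,0,0,0,0,0,0,0]}}

```text
time_s: 24.65
tcp_pos: [0.4835, -0.0818, 0.2095]
eef_rot: [0.238, 0.89, 0.36, 0.145]
contact_force: [0.6, 0.6, -0.6]
gripper_width: 0.0076
```

```bash
python3 - <<'E'
from p2 import *
import cv2
o=ctrl.get_obs(); q=o['qpos']; show(o['time_s'],q)
T=fk(q)[1]; tcp=np.array([.525,-.1085,.114])-T.apply(fr); print("tcp",tcp.round(4))
q=go(q,tcp,4)
for n in("side","top"): cv2.imwrite(f"pics/{n}6.png",ctrl.snapshot(n))
E
```

```text
24.65 [-0.86 -0.11  2.12  0.79  1.41 -2.15] [ 0.484 -0.081  0.21 ] z [ 0.429  0.572 -0.699] y [0.32  0.627 0.71 ] elev 45.2
tcp [ 0.4821 -0.0833  0.1102]
at [-0.86  0.07  2.16  0.82  1.26 -2.32] [ 0.482 -0.083  0.11 ] z [ 0.429  0.572 -0.699] y [0.32  0.627 0.71 ] elev 45.2
   row [ 0.0022 -0.0182  0.0169] 4
```

View pics/side6.png

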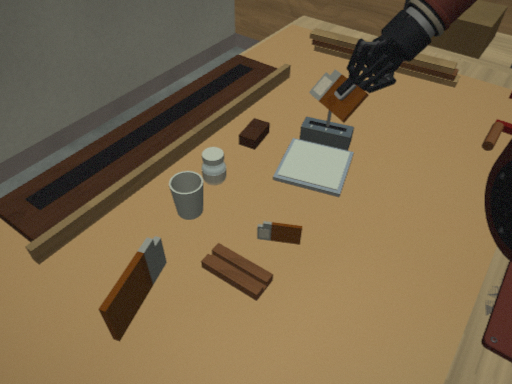

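View pics/top6.png

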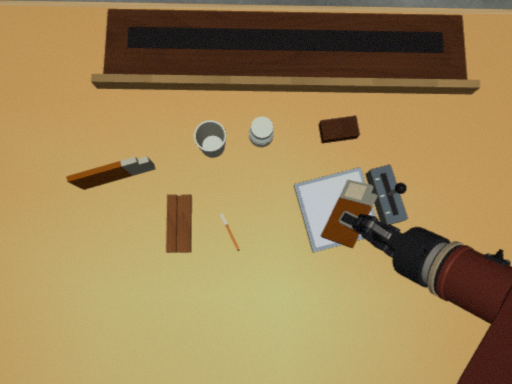

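>>> {"op": "play_rows", "data": {"rows": [0.0022,-0.0182,0.0169,0,0.0022,-0.0182,0.0169,0,0.0022,-0.0182,0.0169,0,0.0022,-0.0182,0.0169,0,0,0,0,0,0,0,0,0,0,0,0,0]}}

```text
time_s: 25.45
tcp_pos: [0.4821, -0.0847, 0.1116]
eef_rot: [0.237, 0.891, 0.359, 0.146]
contact_force: [-0.3, 0.7, -0.9]
gripper_width: 0.0079
```

```bash
python3 - <<'E'
from p2 import *
from h import *
o=ctrl.get_obs(); q=o['qpos']; show(o['time_s'],q); p,T,_=fk(q)
F=p+T.apply(fr); print("frosted",F.round(4),"tcp goal",(np.array([.525,-.1085,.114])-T.apply(fr)).round(4))
for n in("side","top"): cv2.imwrite(f"pics/{n}7.png",ctrl.snapshot(n)); print(n,proj(n,F))
crop("pics/side7.png","pics/s7.png",280,80,100,75,8)
crop("pics/top7.png","pics/t7.png",300,150,100,75,8)
E
```

```text
25.45 [-0.86  0.07  2.16  0.82  1.26 -2.32] [ 0.482 -0.084  0.112] z [ 0.431  0.571 -0.699] y [0.318 0.629 0.709] elev 45.2
frosted [ 0.5253 -0.1093  0.1158] tcp goal [ 0.4821 -0.0833  0.1101]
side [[320.45644453 125.36903104]]
top [[347.82937012 201.34942018]]
```

View pics/s7.png

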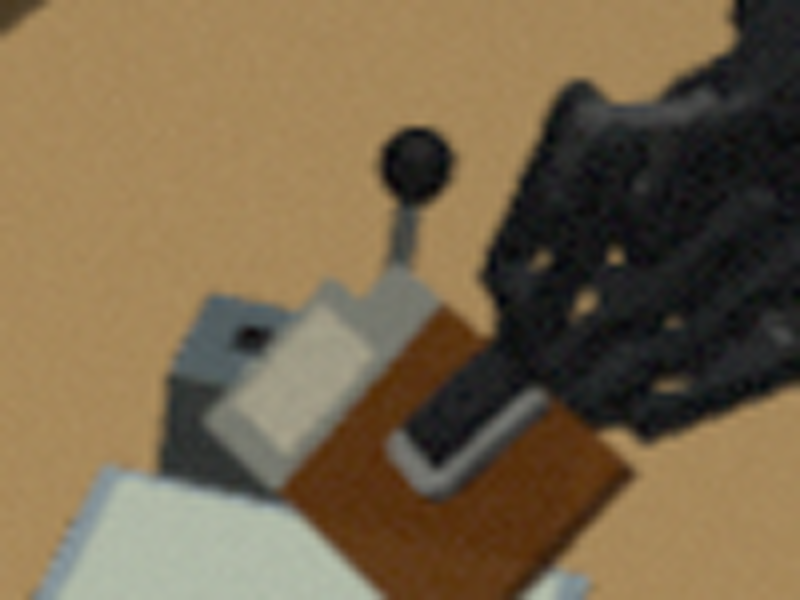

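View pics/t7.png

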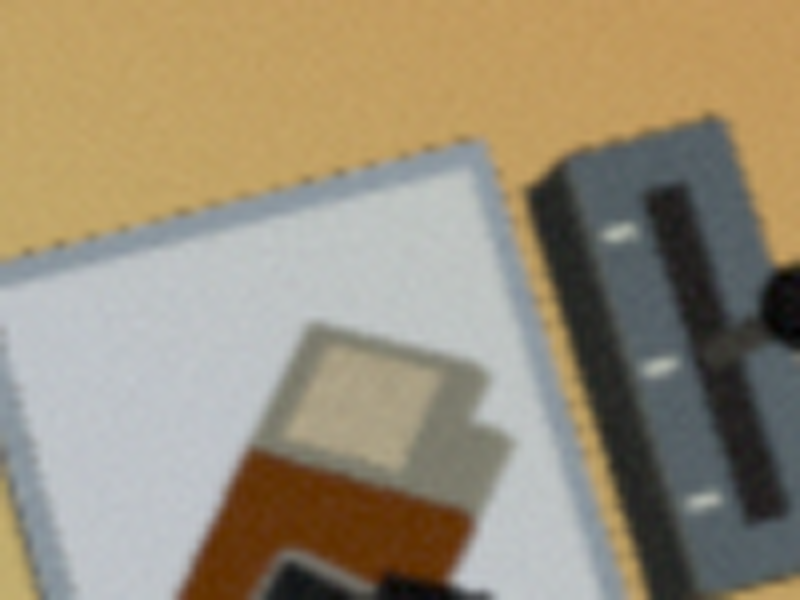

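```bash
python3 -c "
from workcell import ctrl
print(ctrl.finish_job())"
```

```text
the job is handed in; nothing more can be done
None
```

I handed the job in at about 25.5 s of the 48 s limit, with the plate still held over the panel. No verdict came back, so success rests on my own checks below.

**Lever:** I closed the fingers around the knob above the hinge, then let go. From both camera views the lever stood within about 0.02 rad of upright after release. It still looked upright in the last picture.

**Plate:** I gripped the middle-sized plate by its clear part, centred about 15 mm to the clear side of the plate's middle. That left the pads about 24 mm clear of the frosted end. The move commands cannot tilt the tool. I tipped it by pushing against the arm's outer reach limit until the label face had turned up, then carried the plate back to the panel.

**Last checks:**
- **Label tilt:** the label normal points 45.2 degrees up, and the plate's long axis is within about 0.5 degree of level.
- **Frosted end position:** its middle was computed at (0.525, -0.109, 0.116) m, against a panel centre of about (0.525, -0.108) m. That is about 102 mm above the panel's top face.
- **Camera agreement:** in the top picture the frosted end's middle lay within about 1 pixel of its predicted place.
- **Bystanders:** the jar, cup and offcut were not touched and look unmoved.

**Disagreements:**
- **Measured heights:** free two-view fits put the panel top at 8 mm and the control box top at 41 mm, against 14 and 45 mm in the text. I used the text's heights. The plate's own fit, 39 mm against 40 mm, agreed.
- **Early tilt test:** a trial before the grasp left the tool about 8 degrees off vertical, lying in the plate's plane. I gripped with that tilt. It does not affect the 45 degrees.

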